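Put two wads of rescued prints to press

TASK

Put the two wads of photo prints that lie on brown cardboard pads to press where they lie. Pick the pressing gear out from the things on the table: first lay each battened plywood board squarely on the wad of its size, battens up and lengthwise with the wad, and only then lay the cloth-covered weights lengthwise in the channel between the battens, one in the middle of the small board and two end to end on the large board, one on each half. Set everything down gently, without dropping it or bearing down on it, and do not shift the wads or the loupe.

Things in the scene. Friction and masses are not known exactly. Their poses are not given: they have to be found in the camera images.
- board_large: Plywood board 140 x 220 x 12 mm, 0.3 kg. Two battens 7 mm thick, 12 mm high and 204 mm long stand on it lengthwise, 54 mm apart inside, 68 mm over their outer faces, ends open. Lift it by the outer faces of the battens at mid length. A weight in the channel is free of the battens only from 12 mm above its underside. Origin: centre of underside; y along the long side, z up.
- board_small: Plywood board 106 x 136 x 12 mm, 0.16 kg. Two battens 7 mm thick, 12 mm high and 122 mm long stand on it lengthwise, 54 mm apart inside, 68 mm over their outer faces, ends open. Lift it by the outer faces of the battens at mid length. A weight in the channel is free of the battens only from 12 mm above its underside. Origin: centre of underside; y along the long side, z up.
- prints_large: Large wad of photo prints, 130 x 196 mm, on a brown cardboard pad (156 x 222 x 6 mm, fixed). A board laid on it rests with its underside 15 mm above the underside of the wad (curled corners reach to 23 mm but do not resist). Origin: centre of the wad's underside; y along the long side, z up. Loose, 0.35 kg.
- prints_small: Small thick wad of photo prints, 100 x 129 mm, on a brown cardboard pad (126 x 156 x 6 mm, fixed). A board laid on it rests with its underside 26 mm above the underside of the wad (curled corners reach to 31 mm but do not resist). Origin: centre of the wad's underside; y along the long side, z up. Loose, 0.25 kg. Other wads, without such a pad, do not belong to the job.
- weight_a: cloth-covered lead weight, a dark grey rounded block 100 x 46 x 27 mm (its firm body is 44 mm wide, 26 mm high), 0.5 to 0.75 kg; the three are alike and interchangeable. Origin at the centre of its underside, x along its length, z up. Starts flat on the table.
- weight_b: cloth-covered lead weight, a dark grey rounded block 100 x 46 x 27 mm (its firm body is 44 mm wide, 26 mm high), 0.5 to 0.75 kg; the three are alike and interchangeable. Origin at the centre of its underside, x along its length, z up. Starts flat on the table.
- weight_c: cloth-covered lead weight, a dark grey rounded block 100 x 46 x 27 mm (its firm body is 44 mm wide, 26 mm high), 0.5 to 0.75 kg; the three are alike and interchangeable. Origin at the centre of its underside, x along its length, z up. Starts flat on the table.
- loupe: black round stand loupe, 43 mm across and 38 mm tall, standing in the row of weights; a bystander, loose. Origin at the centre of its underside.

How it is judged:
At the end, for the whole second after the job is handed in: Each board lies flat, battens up, on the wad of its size, within 15 mm and 10 degrees; between its battens lies one weight within 15 mm of the small board's middle, and on each half of the large board one weight, 35 to 80 mm from its middle; all released and at rest (horizontal distance between board_large and prints_large below 0.015 m and z of board_large in the frame of prints_large between 0.01 and 0.021 m and angle between the y axis of board_large and the y axis of prints_large, either way round below 0.17 rad and angle between each of board_large, board_small's own z axis and vertical below 0.08 rad and linear speed of each of board_large, board_small below 0.02 m/s and horizontal distance between board_small and prints_small below 0.015 m and z of board_small in the frame of prints_small between 0.021 and 0.032 m and angle between the y axis of board_small and the y axis of prints_small, either way round below 0.17 rad and ((x of weight_a in the frame of board_small between -0.009 and 0.009 m and y of weight_a in the frame of board_small between -0.015 and 0.015 m and z of weight_a in the frame of board_small between 0.008 and 0.0165 m and angle between the x axis of weight_a and the y axis of board_small, either way round below 0.15 rad and linear speed of weight_a below 0.02 m/s) or (x of weight_b in the frame of board_small between -0.009 and 0.009 m and y of weight_b in the frame of board_small between -0.015 and 0.015 m and z of weight_b in the frame of board_small between 0.008 and 0.0165 m and angle between the x axis of weight_b and the y axis of board_small, either way round below 0.15 rad and linear speed of weight_b below 0.02 m/s) or (x of weight_c in the frame of board_small between -0.009 and 0.009 m and y of weight_c in the frame of board_small between -0.015 and 0.015 m and z of weight_c in the frame of board_small between 0.008 and 0.0165 m and angle between the x axis of weight_c and the y axis of board_small, either way round below 0.15 rad and linear speed of weight_c below 0.02 m/s)) and ((x of weight_a in the frame of board_large between -0.009 and 0.009 m and y of weight_a in the frame of board_large between 0.035 and 0.08 m and z of weight_a in the frame of board_large between 0.008 and 0.0165 m and angle between the x axis of weight_a and the y axis of board_large, either way round below 0.15 rad and linear speed of weight_a below 0.02 m/s) or (x of weight_b in the frame of board_large between -0.009 and 0.009 m and y of weight_b in the frame of board_large between 0.035 and 0.08 m and z of weight_b in the frame of board_large between 0.008 and 0.0165 m and angle between the x axis of weight_b and the y axis of board_large, either way round below 0.15 rad and linear speed of weight_b below 0.02 m/s) or (x of weight_c in the frame of board_large between -0.009 and 0.009 m and y of weight_c in the frame of board_large between 0.035 and 0.08 m and z of weight_c in the frame of board_large between 0.008 and 0.0165 m and angle between the x axis of weight_c and the y axis of board_large, either way round below 0.15 rad and linear speed of weight_c below 0.02 m/s)) and ((x of weight_a in the frame of board_large between -0.009 and 0.009 m and y of weight_a in the frame of board_large between -0.08 and -0.035 m and z of weight_a in the frame of board_large between 0.008 and 0.0165 m and angle between the x axis of weight_a and the y axis of board_large, either way round below 0.15 rad and linear speed of weight_a below 0.02 m/s) or (x of weight_b in the frame of board_large between -0.009 and 0.009 m and y of weight_b in the frame of board_large between -0.08 and -0.035 m and z of weight_b in the frame of board_large between 0.008 and 0.0165 m and angle between the x axis of weight_b and the y axis of board_large, either way round below 0.15 rad and linear speed of weight_b below 0.02 m/s) or (x of weight_c in the frame of board_large between -0.009 and 0.009 m and y of weight_c in the frame of board_large between -0.08 and -0.035 m and z of weight_c in the frame of board_large between 0.008 and 0.0165 m and angle between the x axis of weight_c and the y axis of board_large, either way round below 0.15 rad and linear speed of weight_c below 0.02 m/s))); the robot touches nothing.
It fails at once if a wad of prints was shifted by more than 30 mm (distance of any of prints_large, prints_small from where it was at the start of the episode above 0.03 m).
It fails at once if the loupe was shifted by more than 30 mm (distance of loupe from where it was at the start of the episode above 0.03 m).
It fails at once if a weight was put on a board that did not yet lie on its wad ((x of weight_a in the frame of board_large between -0.05 and 0.05 m and y of weight_a in the frame of board_large between -0.1 and 0.1 m and z of weight_a in the frame of board_large between 0.008 and 0.024 m and horizontal distance between board_large and prints_large above 0.05 m) or (x of weight_a in the frame of board_small between -0.05 and 0.05 m and y of weight_a in the frame of board_small between -0.06 and 0.06 m and z of weight_a in the frame of board_small between 0.008 and 0.024 m and horizontal distance between board_small and prints_small above 0.05 m) or (x of weight_b in the frame of board_large between -0.05 and 0.05 m and y of weight_b in the frame of board_large between -0.1 and 0.1 m and z of weight_b in the frame of board_large between 0.008 and 0.024 m and horizontal distance between board_large and prints_large above 0.05 m) or (x of weight_b in the frame of board_small between -0.05 and 0.05 m and y of weight_b in the frame of board_small between -0.06 and 0.06 m and z of weight_b in the frame of board_small between 0.008 and 0.024 m and horizontal distance between board_small and prints_small above 0.05 m) or (x of weight_c in the frame of board_large between -0.05 and 0.05 m and y of weight_c in the frame of board_large between -0.1 and 0.1 m and z of weight_c in the frame of board_large between 0.008 and 0.024 m and horizontal distance between board_large and prints_large above 0.05 m) or (x of weight_c in the frame of board_small between -0.05 and 0.05 m and y of weight_c in the frame of board_small between -0.06 and 0.06 m and z of weight_c in the frame of board_small between 0.008 and 0.024 m and horizontal distance between board_small and prints_small above 0.05 m)).
It fails at once if a board or weight was dropped or rammed down on a wad (over 70 N) (contact force between board_large and prints_large above 70 N or contact force between board_small and prints_small above 70 N).
It also fails if it takes over 131 s, if anything falls off the work surface, if the arm or the gripper's body presses on something with over 40 N, if the wrist force passes 120 N, or if a joint passes its speed limit or range.

ROBOT

A 7-joint arm with a two-finger parallel gripper is mounted at the origin on a cart in front of the work surface, level with it; the furniture and walls round the work are solid. World frame = base frame: x ahead of the robot, y to its left, z up, the work surface at z = 0. Lengths are in m, angles in rad, forces in N, time in s.
With the tool pointing down it reaches from about 0.425 to 0.925 m from the base axis. Payload 6.8 kg.
Tool frame: the origin (TCP) lies at the very end of the fingers, on their centre line; the grasp point (between the pads) lies 19 mm behind it; z points along the fingers, y is the line along which they close (so a half turn about z gives the same grasp; the last joint's range is limited). The gripper opens to 85 mm and grips with 20 to 120 N. Pads are 22 mm wide; open, the fingers measure 114 mm over their backs; the gripper's body (76 mm by 85 mm) begins 54 mm behind the grasp point. The pads swing forward as they close: fully open they stand 13 mm farther back than shut.
Start: joints at [1.147, 0.477, 0.022, 1.555, -0.011, 1.109, -0.083], TCP at [0.21, -0.642, 0.231] pointing down, gripper open.
Joint ranges: [-2.96, 2.96], [-0.34, 2.1], [-1.41, 1.46], [0.24, 2.44], [-1.37, 4.51], [0.17, 1.92], [-2.96, 2.96]. Speed limits (rad/s): [2.39, 2.39, 3.14, 3.14, 3.14, 3.14, 3.14].

INTERFACE

Orientations are given as a unit quaternion [w, x, y, z].
In Python, from station import telemetry, viewer, job, search_frame, cut_out gives the robot as it stands. The module is installed in compiled form; this text tells all that it offers.
- The arm moves only by the shell command python3 -m crank 'ROWS' [FORCE]. ROWS is JSON, a list of rows, each an object with "delta_rot": the turn, a rotation vector about the tool's x, y, z in degrees, a list of three; "xyz": the shift along the tool's x, y, z in m, a list of three; "fingers": the gripper command: -1 is fully open, 1 is shut, values between are in proportion. In form: [{"delta_rot": [ax, ay, az], "xyz": [dx, dy, dz], "fingers": fingers}, ...]. A call has 1 to 10 rows; each row is the pose to reach, as a shift and turn from the pose commanded when the call began, along the tool's axes at that moment; what a row does not reach only later rows make up. A row lasts 1/10 s, in which the tool goes at most 50 mm and 8.59 degrees, less where a joint would pass 70% of its speed; a pose out of reach is approached as far as the arm can. A call with a gripper value outside its range is refused whole. The fingers move at their own pace and stop on an object; FORCE is the grip in N (left out, the last holds). Time passes only in rows, so rows that repeat a pose let the fingers close. It gives the time, the measured TCP pose, the force, the opening and the grip force at its end, in the units of the state.
- telemetry.get_obs(): the state, without advancing time (a new reading comes with each control period).
- viewer.read_camera(name): name is "scene" or "top"; returns a dict with "img" (480x640x3 uint8, red, green, blue), "fx", "fy", "cx", "cy" (pixels), "origin" and "rotation" of the camera in the world. Camera axes: x right, y up, looking along -z (the intrinsics and any distortion apply to the point x, -y, -z); pixel columns grow to the right and rows downward; lengths in m; the calibration is good to about 2 mm. A picture is of the moment at which its call begins. There is no depth.
- job.hand_in(): hands the job in; it is judged then, once.
Trained networks look in the newest picture that a camera, given by its name, has taken for a name from the list of things; names that differ only in an ending like _2 or _b are one class to them, and where a whole thing is asked for, a point or a joint stands for the part that bears it (a point fixed in the world has none). Each returns a list of dicts, best first, with "score" (0 to 1); they miss things now and then, are a little off and sometimes report something else, mostly with a low value. They report only what shows in the picture. A call takes as long as a camera call.
- search_frame(camera, thing): "pixel" ([column, row] in pixels, amid what is visible of it).
- cut_out(camera, thing): "pixels" (480x640 bool, what is visible of it) and "pixel" ([column, row] in pixels, amid what is visible of it).
The state is a dict: "t": time; "q": joint angles; "joint_vel": joint speeds; "joint_torque": joint torques, N m; "eef_pos": TCP position; "tool_rot": TCP orientation; "contact_force": force on the tool from outside, world axes, zero at the start; "torque": the same for the moment, N m; "gripper_width": opening from 0.0 (shut) to 1.0 (fully open); "grasp_force": force on a finger pad.
Only numpy, scipy, OpenCV 4.12 (cv2) and the standard library are available. Lean on these libraries where they do the work, as an engineer would, in place of code of your own. Each camera call takes 0.05 s, during which the arm holds its last target. There are 200 camera calls.

## Working session

There is one attempt and no reset: what is moved stays moved. The work goes in short steps, Python scripts to look and compute and a shell command to move; the robot and the scene stay as the last step left them, time stands still between calls to the robot, and variables do not carry over. Pictures are saved under pics/ and viewed, at most 14 in all, crops included, and the job is handed in when it is done.

```bash
mkdir -p pics; python3 - <<'E'
from station import telemetry, viewer
import cv2
o=telemetry.get_obs()
for k in o: print(k,o[k])
for n in("scene","top"):
    c=viewer.read_camera(n)
    cv2.imwrite(f"pics/{n}0.png",c["img"][:,:,::-1])
    print({k:v for k,v in c.items() if k!="img"})
E
```

```text
t 0.0
q [ 1.14688446  0.47779874  0.02231807  1.55643181 -0.01148308  1.10933079
 -0.08308475]
joint_vel [-0.00069292  0.00102108  0.00114792  0.00156881  0.00041447 -0.00153856
  0.00272249]
joint_torque [ 1.73979224e-04 -5.96462703e+01  1.60772167e+00 -2.81199324e+01
  1.24388631e-02  9.29618545e-03 -5.58718170e-06]
eef_pos [ 0.20945706 -0.64105621  0.23033453]
tool_rot [-8.95021427e-04  9.87553303e-01  1.57281998e-01 -2.14470219e-04]
contact_force [-0.0093356  -0.35903743 -0.48092689]
torque [ 0.03894348 -0.02061924  0.04420373]
grasp_force 0.0
gripper_width 0.9960921795107328
{'fx': 495.94679463386126, 'fy': 495.94679463386126, 'cx': 304.73073775075613, 'cy': 238.5833234048208, 'origin': array([-0.12571737,  0.44257812,  0.86458725]), 'rotation': array([-0.43511597, -0.1765341 ,  0.32855537,  0.81948836])}
{'fx': 494.1530202532247, 'fy': 494.1530202532247, 'cx': 324.3500746358633, 'cy': 235.57067331648653, 'origin': array([ 0.409332  , -0.0032109 ,  1.31237411]), 'rotation': array([ 0.71516494,  0.03417013, -0.02540225, -0.69765768])}
```

View pictures.

View pics/top0.png

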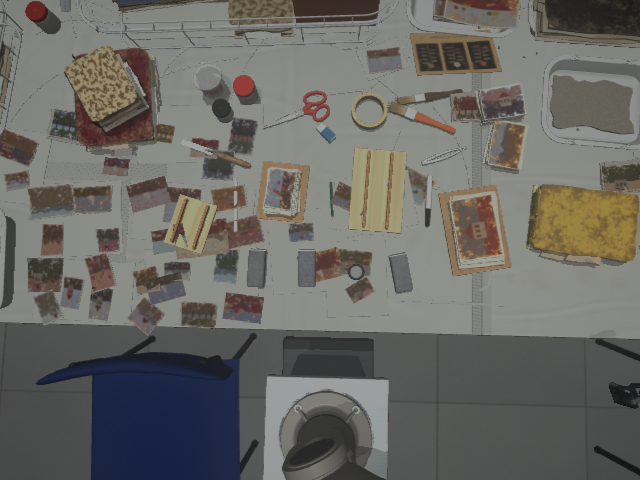

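View pics/scene0.png

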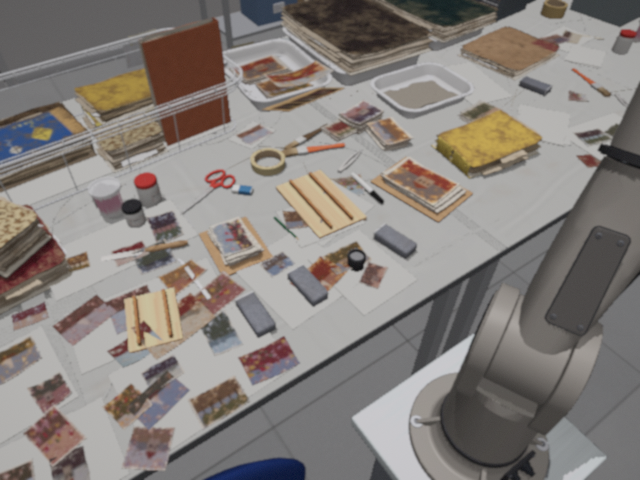

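```bash
cat > h.py <<'E'
import numpy as np, cv2
from scipy.spatial.transform import Rotation as R
from station import telemetry, viewer, search_frame, cut_out
def rot(q): return R.from_quat(np.roll(q,-1))
def proj(c,p):
    d=rot(c["rotation"]).inv().apply(np.atleast_2d(p)-c["origin"])
    return np.c_[c["cx"]+c["fx"]*d[:,0]/-d[:,2], c["cy"]-c["fy"]*d[:,1]/-d[:,2]]
def ray(c,px,z):
    px=np.atleast_2d(px).astype(float)
    d=np.c_[(px[:,0]-c["cx"])/c["fx"],-(px[:,1]-c["cy"])/c["fy"],-np.ones(len(px))]
    d=rot(c["rotation"]).apply(d); o=c["origin"]
    return (o+d*((z-o[2])/d[:,2])[:,None])[:,:2]
def rect(c,m,z):
    "min-area rectangle of mask, laid on plane z: centre, sides (long first), angle of long side (deg)"
    ct=max(cv2.findContours(m.astype(np.uint8),cv2.RETR_EXTERNAL,cv2.CHAIN_APPROX_NONE)[0],key=cv2.contourArea)
    p=ray(c,ct[:,0],z).astype(np.float32)
    b=cv2.boxPoints(cv2.minAreaRect(p*1000))/1000
    e=[b[1]-b[0],b[2]-b[1]]; e.sort(key=lambda v:-np.linalg.norm(v))
    return b.mean(0),[np.linalg.norm(v) for v in e],np.degrees(np.arctan2(e[0][1],e[0][0]))%180
E
python3 - <<'E'
from h import *
zs={"board_large":.012,"board_small":.012,"prints_large":.021,"prints_small":.03,"weight_a":.02,"loupe":.03}
for cam in("top","scene"):
    c=viewer.read_camera(cam); im=c["img"][:,:,::-1].copy()
    print(cam,"tcp",proj(c,telemetry.get_obs()["eef_pos"]), "base",proj(c,[0,0,0]))
    for n,z in zs.items():
        for r in cut_out(cam,n)[:5]:
            if r["score"]<.2: continue
            b=rect(c,r["pixels"],z)
            print(n,round(r["score"],2),np.round(r["pixel"]),r["pixels"].sum(),np.round(b[0],3),np.round(b[1],3),round(b[2],1))
            im[r["pixels"]]=im[r["pixels"]]//2+np.array([0,127,0],np.uint8)
    cv2.imwrite(f"pics/{cam}m.png",im)
E
```

```text
top tcp [[627.14739751 379.11080863]] base [[324.87015845 436.73474452]]
board_large 0.55 [381. 193.] 4338 [ 0.644 -0.122] [0.221 0.142] 176.9
board_small 0.86 [192. 222.] 1959 [0.543 0.37 ] [0.136 0.107] 163.3
board_small 0.61 [356. 269.] 227 [ 0.426 -0.071] [0.042 0.039] 91.4
prints_large 0.7 [478. 228.] 3582 [ 0.544 -0.384] [0.196 0.131] 8.5
prints_small 0.94 [283. 192.] 1587 [0.633 0.128] [0.126 0.095] 178.2
weight_a 0.89 [398. 269.] 740 [ 0.427 -0.186] [0.103 0.052] 12.0
weight_a 0.66 [257. 267.] 671 [0.431 0.19 ] [0.099 0.047] 178.1
weight_a 0.62 [307. 268.] 650 [0.434 0.059] [0.097 0.045] 1.5
loupe 0.66 [355. 270.] 222 [ 0.426 -0.07 ] [0.041 0.039] 91.4
scene tcp [[636.33359544 144.94434886]] base [[476.19232799 435.36385903]]
board_small 0.75 [155. 320.] 2811 [0.542 0.375] [0.144 0.107] 163.9
prints_large 0.71 [422. 186.] 2532 [ 0.543 -0.374] [0.203 0.144] 9.4
prints_small 0.92 [230. 239.] 1664 [0.63 0.14] [0.142 0.095] 176.9
weight_a 0.97 [256. 317.] 1028 [0.428 0.196] [0.112 0.05 ] 179.3
weight_a 0.83 [306. 285.] 930 [0.431 0.065] [0.112 0.052] 0.6
weight_a 0.76 [396. 240.] 783 [ 0.426 -0.178] [0.106 0.059] 10.6
loupe 0.71 [353. 259.] 347 [ 0.421 -0.061] [0.066 0.041] 141.2
```

View pics/topm.png

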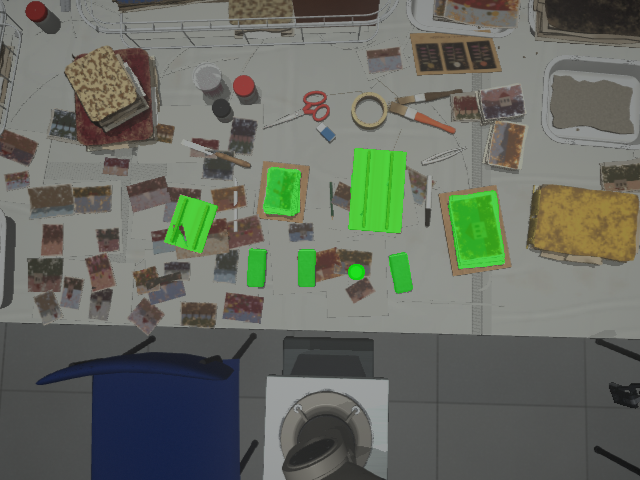

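```bash
cat > go.py <<'E'
import sys; from h import *
x,y,z,yaw=map(float,sys.argv[1:5]); o=telemetry.get_obs()
r=rot(o["tool_rot"]); d=r.inv().apply(np.array([x,y,z])-o["eef_pos"])
a=np.radians(yaw); X=np.array([np.cos(a),np.sin(a),0])
best=None
for s in(1,-1):
    T=R.from_matrix(np.c_[s*X,np.cross([0,0,-1],s*X),[0,0,-1]])
    v=(r.inv()*T).as_rotvec(degrees=True)
    if best is None or np.linalg.norm(v)<np.linalg.norm(best): best=v
print("xyz",np.round(d,4).tolist(),"rot",np.round(best,1).tolist(),"q7",round(float(o["q"][6]),2))
E
python3 go.py .644 -.122 .10 -3.1; python3 go.py .644 -.122 .20 -3.1
```

```text
xyz [0.5743, -0.3591, 0.1313] rot [-0.0, -0.0, 21.2] q7 -0.08
xyz [0.5743, -0.3591, 0.0313] rot [-0.0, -0.0, 21.2] q7 -0.08
```

```bash
python3 -m crank '[{"delta_rot":[0,0,21.2],"xyz":[0.574,-0.359,0.03],"fingers":-0.79},{"delta_rot":[0,0,21.2],"xyz":[0.574,-0.359,0.03],"fingers":-0.79},{"delta_rot":[0,0,21.2],"xyz":[0.574,-0.359,0.03],"fingers":-0.79},{"delta_rot":[0,0,21.2],"xyz":[0.574,-0.359,0.03],"fingers":-0.79},{"delta_rot":[0,0,21.2],"xyz":[0.574,-0.359,0.03],"fingers":-0.79},{"delta_rot":[0,0,21.2],"xyz":[0.574,-0.359,0.03],"fingers":-0.79},{"delta_rot":[0,0,21.2],"xyz":[0.574,-0.359,0.03],"fingers":-0.79},{"delta_rot":[0,0,21.2],"xyz":[0.574,-0.359,0.03],"fingers":-0.79},{"delta_rot":[0,0,21.2],"xyz":[0.574,-0.359,0.03],"fingers":-0.79},{"delta_rot":[0,0,21.2],"xyz":[0.574,-0.359,0.03],"fingers":-0.79}]' 50; python3 go.py .644 -.122 .08 -3.1
```

```text
t: 1.8
eef_pos: [0.5311, -0.2567, 0.2095]
tool_rot: [0.0, 1.0, -0.027, 0.0]
contact_force: [0.8, -1.0, -0.6]
gripper_width: 0.89
grasp_force: 0.0
xyz [0.1053, -0.1407, 0.1295] rot [0.0, -0.0, -0.0] q7 -1.31
```

```bash
python3 -m crank '[{"delta_rot":[0,0,0],"xyz":[0.105,-0.141,0.13],"fingers":-0.79},{"delta_rot":[0,0,0],"xyz":[0.105,-0.141,0.13],"fingers":-0.79},{"delta_rot":[0,0,0],"xyz":[0.105,-0.141,0.13],"fingers":-0.79},{"delta_rot":[0,0,0],"xyz":[0.105,-0.141,0.13],"fingers":-0.79},{"delta_rot":[0,0,0],"xyz":[0.105,-0.141,0.13],"fingers":-0.79},{"delta_rot":[0,0,0],"xyz":[0.105,-0.141,0.13],"fingers":-0.79},{"delta_rot":[0,0,0],"xyz":[0.105,-0.141,0.13],"fingers":-0.79}]'; python3 go.py .644 -.122 .007 -3.1
python3 - <<'E'
from h import *
c=viewer.read_camera("scene"); p=proj(c,[.644,-.122,.02])[0].astype(int)
print(p); i=c["img"][max(0,p[1]-110):p[1]+90,p[0]-130:p[0]+130,::-1]
cv2.imwrite("pics/a1.png",cv2.resize(i,None,fx=3,fy=3))
E
```

```text
t: 2.5
eef_pos: [0.6422, -0.1246, 0.0795]
tool_rot: [0.001, 1.0, -0.027, -0.0]
contact_force: [0.7, 0.0, 0.3]
gripper_width: 0.893
grasp_force: 0.0
xyz [0.0017, -0.0027, 0.0725] rot [0.1, 0.0, -0.0] q7 -1.59
[320 197]
```

View pics/a1.png

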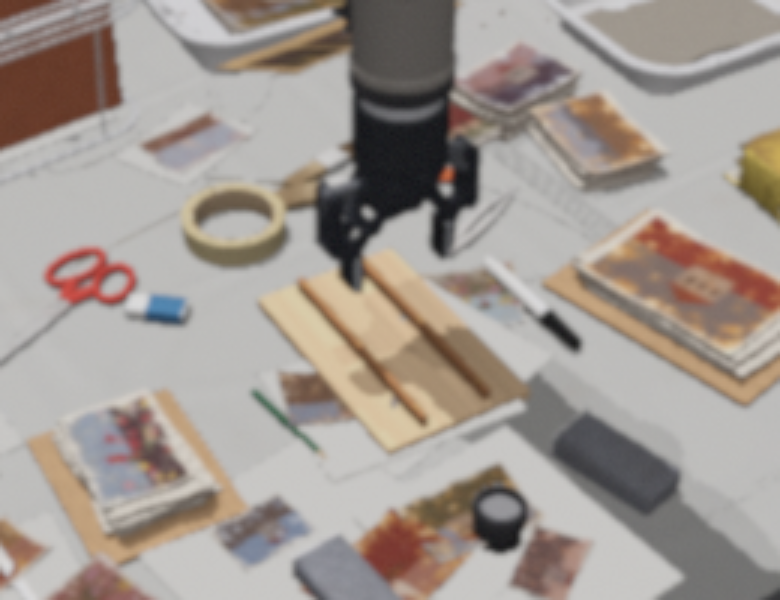

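The image shows the open gripper hovering over the large board, in line with its two battens (around pixel 390,330 of the crop). I'll descend.

```bash
python3 -m crank '[{"delta_rot":[0,0,0],"xyz":[0.002,-0.003,0.03],"fingers":-0.79},{"delta_rot":[0,0,0],"xyz":[0.002,-0.003,0.05],"fingers":-0.79},{"delta_rot":[0,0,0],"xyz":[0.002,-0.003,0.06],"fingers":-0.79},{"delta_rot":[0,0,0],"xyz":[0.002,-0.003,0.066],"fingers":-0.79},{"delta_rot":[0,0,0],"xyz":[0.002,-0.003,0.070],"fingers":-0.79},{"delta_rot":[0,0,0],"xyz":[0.002,-0.003,0.072],"fingers":-0.79},{"delta_rot":[0,0,0],"xyz":[0.002,-0.003,0.072],"fingers":-0.79},{"delta_rot":[0,0,0],"xyz":[0.002,-0.003,0.072],"fingers":-0.79}]'; python3 go.py .644 -.122 .007 -3.1
```

```text
t: 3.35
eef_pos: [0.645, -0.1204, 0.0078]
tool_rot: [0.0, 1.0, -0.027, 0.0]
contact_force: [0.0, 0.1, -0.1]
gripper_width: 0.894
grasp_force: 0.0
xyz [-0.001, 0.0016, 0.0008] rot [0.0, -0.1, -0.0] q7 -1.61
```

Close and lift slightly.

```bash
python3 -m crank '[{"delta_rot":[0,0,0],"xyz":[0,0,0.001],"fingers":-0.55},{"delta_rot":[0,0,0],"xyz":[0,0,0.001],"fingers":-0.3},{"delta_rot":[0,0,0],"xyz":[0,0,0.001],"fingers":-0.3},{"delta_rot":[0,0,0],"xyz":[0,0,0.001],"fingers":-0.3},{"delta_rot":[0,0,0],"xyz":[0,0,0.001],"fingers":-0.3}]' 50; python3 -m crank '[{"delta_rot":[0,0,0],"xyz":[0,0,-0.005],"fingers":-0.3},{"delta_rot":[0,0,0],"xyz":[0,0,-0.02],"fingers":-0.3},{"delta_rot":[0,0,0],"xyz":[0,0,-0.05],"fingers":-0.3},{"delta_rot":[0,0,0],"xyz":[0,0,-0.08],"fingers":-0.3},{"delta_rot":[0,0,0],"xyz":[0,0,-0.08],"fingers":-0.3},{"delta_rot":[0,0,0],"xyz":[0,0,-0.08],"fingers":-0.3}]'
python3 - <<'E'
from h import *
c=viewer.read_camera("scene"); p=proj(c,[.644,-.122,.1])[0].astype(int)
print(p); i=c["img"][max(0,p[1]-90):p[1]+110,p[0]-130:p[0]+130,::-1]
cv2.imwrite("pics/a2.png",cv2.resize(i,None,fx=3,fy=3))
E
python3 go.py .544 -.382 .12 8.8
```

```text
t: 3.85
eef_pos: [0.6452, -0.1205, 0.0077]
tool_rot: [0.0, 1.0, -0.027, 0.001]
contact_force: [-2.8, 0.5, 8.9]
gripper_width: 0.777
grasp_force: 54.6
t: 4.45
eef_pos: [0.6449, -0.1204, 0.0871]
tool_rot: [0.0, 1.0, -0.027, 0.001]
contact_force: [-0.6, 0.6, -4.4]
gripper_width: 0.774
grasp_force: 57.4
[321 173]
xyz [-0.0856, 0.2668, -0.0341] rot [-0.0, 0.1, -11.9] q7 -1.6
```

View pics/a2.png

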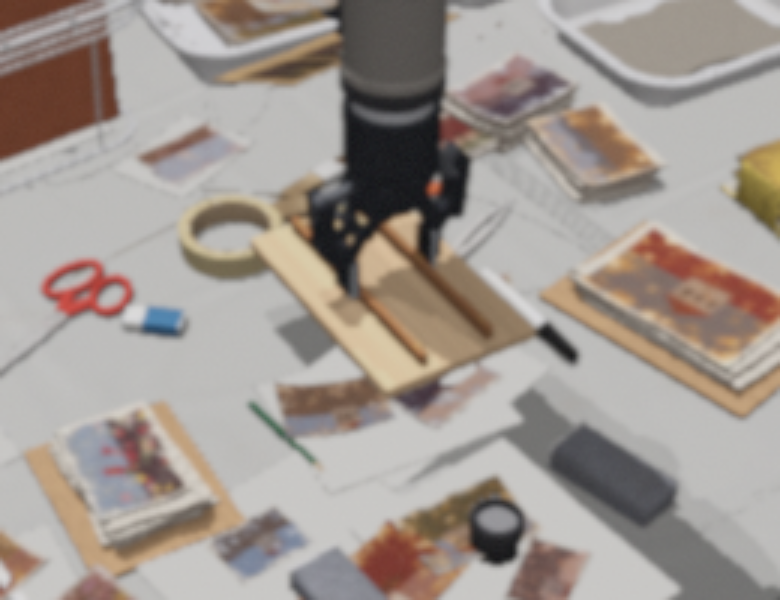

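The board is held level at mid length (crop pixel 390,300), with the wad visible to the right. I'll carry it there.

```bash
python3 -m crank '[{"delta_rot":[0,0,-11.9],"xyz":[-0.01,0.03,-0.033],"fingers":-0.3},{"delta_rot":[0,0,-11.9],"xyz":[-0.022,0.07,-0.033],"fingers":-0.3},{"delta_rot":[0,0,-11.9],"xyz":[-0.035,0.11,-0.033],"fingers":-0.3},{"delta_rot":[0,0,-11.9],"xyz":[-0.048,0.15,-0.033],"fingers":-0.3},{"delta_rot":[0,0,-11.9],"xyz":[-0.061,0.19,-0.033],"fingers":-0.3},{"delta_rot":[0,0,-11.9],"xyz":[-0.074,0.23,-0.033],"fingers":-0.3},{"delta_rot":[0,0,-11.9],"xyz":[-0.0855,0.267,-0.033],"fingers":-0.3},{"delta_rot":[0,0,-11.9],"xyz":[-0.0855,0.267,-0.033],"fingers":-0.3},{"delta_rot":[0,0,-11.9],"xyz":[-0.0855,0.267,-0.033],"fingers":-0.3}]'
python3 - <<'E'
from h import *
c=viewer.read_camera("top"); o=telemetry.get_obs()
for r in cut_out("top","board_large")[:2]:
    b=rect(c,r["pixels"],o["eef_pos"][2]-.0077+.012); print(r["score"],b,r["pixel"])
E
python3 go.py .544 -.382 .032 8.8
```

```text
t: 5.4
eef_pos: [0.5428, -0.3832, 0.1173]
tool_rot: [-0.001, 0.997, 0.075, -0.001]
contact_force: [0.1, 1.2, -3.1]
gripper_width: 0.778
grasp_force: 58.6
0.96 (array([ 0.5418986, -0.3814714], dtype=float32), [np.float32(0.22140965), np.float32(0.14189175)], np.float32(7.4041767)) [483.4, 232.9]
xyz [-0.001, 0.0017, 0.0859] rot [-0.1, 0.1, 0.1] q7 -0.97
```

```bash
python3 -m crank '[{"delta_rot":[0,0,0],"xyz":[0.001,0,0.03],"fingers":-0.3},{"delta_rot":[0,0,0],"xyz":[0.001,0,0.055],"fingers":-0.3},{"delta_rot":[0,0,0],"xyz":[0.001,0,0.07],"fingers":-0.3},{"delta_rot":[0,0,0],"xyz":[0.001,0,0.08],"fingers":-0.3},{"delta_rot":[0,0,0],"xyz":[0.001,0,0.084],"fingers":-0.3},{"delta_rot":[0,0,0],"xyz":[0.001,0,0.086],"fingers":-0.3},{"delta_rot":[0,0,0],"xyz":[0.001,0,0.086],"fingers":-0.3}]'
python3 -m crank '[{"delta_rot":[0,0,0],"xyz":[0,0,0.001],"fingers":-0.3},{"delta_rot":[0,0,0],"xyz":[0,0,0.002],"fingers":-0.3},{"delta_rot":[0,0,0],"xyz":[0,0,0.002],"fingers":-0.3}]'
```

```text
t: 6.2
eef_pos: [0.5463, -0.3824, 0.0338]
tool_rot: [0.0, 0.997, 0.077, 0.0]
contact_force: [-0.5, 0.1, -3.6]
gripper_width: 0.777
grasp_force: 58.5
t: 6.5
eef_pos: [0.5458, -0.3823, 0.0315]
tool_rot: [0.0, 0.997, 0.077, 0.0]
contact_force: [0.7, 0.8, -3.3]
gripper_width: 0.778
grasp_force: 58.5
```

```bash
python3 -m crank '[{"delta_rot":[0,0,0],"xyz":[0,0,0.001],"fingers":-0.3},{"delta_rot":[0,0,0],"xyz":[0,0,0.0018],"fingers":-0.3},{"delta_rot":[0,0,0],"xyz":[0,0,0.0018],"fingers":-0.3}]'
python3 -m crank '[{"delta_rot":[0,0,0],"xyz":[0,0,0.0006],"fingers":-0.3},{"delta_rot":[0,0,0],"xyz":[0,0,0.0006],"fingers":-0.3},{"delta_rot":[0,0,0],"xyz":[0,0,0.0006],"fingers":-0.3}]'
```

```text
t: 6.8
eef_pos: [0.5456, -0.3821, 0.0292]
tool_rot: [-0.0, 0.997, 0.077, -0.0]
contact_force: [-0.2, 0.2, -2.6]
gripper_width: 0.778
grasp_force: 58.5
t: 7.1
eef_pos: [0.5457, -0.3822, 0.029]
tool_rot: [0.0, 0.997, 0.077, 0.0]
contact_force: [-1.6, 0.8, -0.6]
gripper_width: 0.779
grasp_force: 58.9
```

```bash
python3 -m crank '[{"delta_rot":[0,0,0],"xyz":[0,0,0],"fingers":-0.6},{"delta_rot":[0,0,0],"xyz":[0,0,0],"fingers":-0.7},{"delta_rot":[0,0,0],"xyz":[0,0,0],"fingers":-0.79},{"delta_rot":[0,0,0],"xyz":[0,0,-0.005],"fingers":-0.79},{"delta_rot":[0,0,0],"xyz":[0,0,-0.02],"fingers":-0.79},{"delta_rot":[0,0,0],"xyz":[0,0,-0.06],"fingers":-0.79},{"delta_rot":[0,0,0],"xyz":[0,0,-0.11],"fingers":-0.79},{"delta_rot":[0,0,0],"xyz":[0,0,-0.13],"fingers":-0.79},{"delta_rot":[0,0,0],"xyz":[0,0,-0.13],"fingers":-0.79}]'
python3 go.py .543 .370 .13 -16.5
python3 - <<'E'
from h import *
c=viewer.read_camera("top"); o=telemetry.get_obs()
for r in cut_out("top","board_large")[:2]:
    b=rect(c,r["pixels"],.033); print(r["score"],b,r["pixel"])
E
```

```text
t: 8.0
eef_pos: [0.5484, -0.3837, 0.1648]
tool_rot: [0.003, 0.997, 0.077, 0.004]
contact_force: [-0.4, -1.1, 0.4]
gripper_width: 0.893
grasp_force: 0.0
xyz [0.1096, -0.7459, 0.0312] rot [0.2, -0.5, 25.3] q7 -0.96
0.74 (array([ 0.54547817, -0.38295346], dtype=float32), [np.float32(0.21931571), np.float32(0.14192821)], np.float32(8.548035)) [477.5, 233.3]
```

```bash
python3 -m crank '[{"delta_rot":[0,0,25.3],"xyz":[0.1096,-0.746,0.01],"fingers":-0.79},{"delta_rot":[0,0,25.3],"xyz":[0.1096,-0.746,0.01],"fingers":-0.79},{"delta_rot":[0,0,25.3],"xyz":[0.1096,-0.746,0.01],"fingers":-0.79},{"delta_rot":[0,0,25.3],"xyz":[0.1096,-0.746,0.01],"fingers":-0.79},{"delta_rot":[0,0,25.3],"xyz":[0.1096,-0.746,0.01],"fingers":-0.79},{"delta_rot":[0,0,25.3],"xyz":[0.1096,-0.746,0.01],"fingers":-0.79},{"delta_rot":[0,0,25.3],"xyz":[0.1096,-0.746,0.01],"fingers":-0.79},{"delta_rot":[0,0,25.3],"xyz":[0.1096,-0.746,0.01],"fingers":-0.79},{"delta_rot":[0,0,25.3],"xyz":[0.1096,-0.746,0.01],"fingers":-0.79},{"delta_rot":[0,0,25.3],"xyz":[0.1096,-0.746,0.01],"fingers":-0.79}]'; python3 go.py .543 .370 .08 -16.5
```

```text
t: 9.1
eef_pos: [0.5405, 0.1194, 0.1508]
tool_rot: [0.001, 0.99, -0.144, -0.001]
contact_force: [0.7, -0.8, -0.2]
gripper_width: 0.898
grasp_force: 0.0
xyz [-0.0687, -0.2411, 0.0706] rot [0.1, 0.1, -0.0] q7 -2.27
```

```bash
python3 -m crank '[{"delta_rot":[0,0,0],"xyz":[-0.069,-0.241,0.05],"fingers":-0.79},{"delta_rot":[0,0,0],"xyz":[-0.069,-0.241,0.05],"fingers":-0.79},{"delta_rot":[0,0,0],"xyz":[-0.069,-0.241,0.05],"fingers":-0.79},{"delta_rot":[0,0,0],"xyz":[-0.069,-0.241,0.05],"fingers":-0.79},{"delta_rot":[0,0,0],"xyz":[-0.069,-0.241,0.05],"fingers":-0.79},{"delta_rot":[0,0,0],"xyz":[-0.069,-0.241,0.05],"fingers":-0.79},{"delta_rot":[0,0,0],"xyz":[-0.069,-0.241,0.05],"fingers":-0.79},{"delta_rot":[0,0,0],"xyz":[-0.069,-0.241,0.05],"fingers":-0.79}]'; python3 go.py .543 .371 .008 -16.5
```

```text
t: 9.9
eef_pos: [0.5442, 0.3663, 0.101]
tool_rot: [0.001, 0.99, -0.144, -0.0]
contact_force: [-0.2, -0.3, -0.0]
gripper_width: 0.892
grasp_force: 0.0
xyz [-0.0024, -0.0045, 0.093] rot [0.2, 0.0, -0.1] q7 -2.66
```

```bash
python3 - <<'E'
from h import *
c=viewer.read_camera("scene"); p=proj(c,[.543,.37,.02])[0].astype(int)
y0=max(0,p[1]-110);x0=max(0,p[0]-130)
cv2.imwrite("pics/b1.png",cv2.resize(c["img"][y0:y0+200,x0:x0+260,::-1],None,fx=3,fy=3))
E
```

```text
(no output)
```

View pics/b1.png

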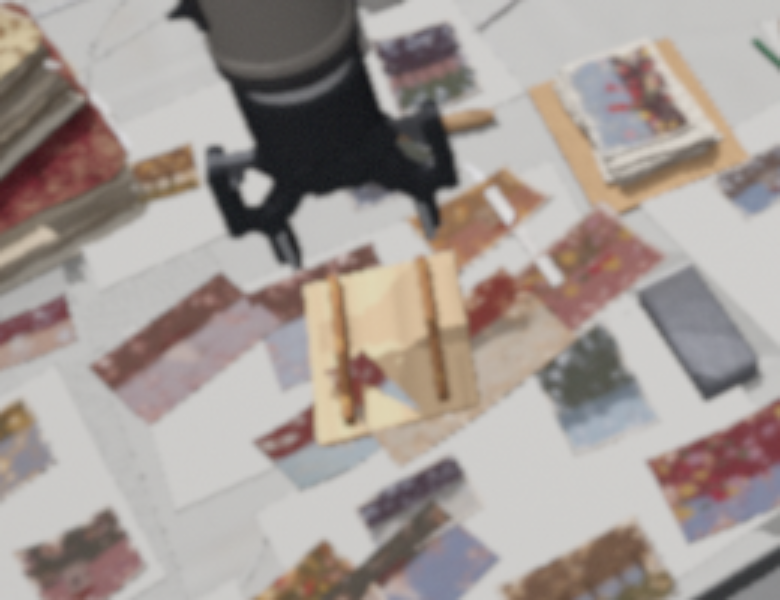

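The view shows the gripper above the small board (crop 390,340), centred over the battens. A patch of a loose print shows in the channel at (370,375), and I'll check it after lifting.

```bash
python3 -m crank '[{"delta_rot":[0,0,0],"xyz":[-0.002,-0.0045,0.04],"fingers":-0.79},{"delta_rot":[0,0,0],"xyz":[-0.002,-0.0045,0.065],"fingers":-0.79},{"delta_rot":[0,0,0],"xyz":[-0.002,-0.0045,0.078],"fingers":-0.79},{"delta_rot":[0,0,0],"xyz":[-0.002,-0.0045,0.086],"fingers":-0.79},{"delta_rot":[0,0,0],"xyz":[-0.002,-0.0045,0.091],"fingers":-0.79},{"delta_rot":[0,0,0],"xyz":[-0.002,-0.0045,0.093],"fingers":-0.79},{"delta_rot":[0,0,0],"xyz":[-0.002,-0.0045,0.093],"fingers":-0.79},{"delta_rot":[0,0,0],"xyz":[-0.002,-0.0045,0.093],"fingers":-0.79}]'; python3 go.py .543 .371 .008 -16.5
```

```text
t: 10.75
eef_pos: [0.5442, 0.3737, 0.01]
tool_rot: [-0.0, 0.99, -0.144, 0.001]
contact_force: [0.0, 1.0, -1.2]
gripper_width: 0.897
grasp_force: 0.0
xyz [-0.0003, 0.0029, 0.002] rot [-0.1, -0.1, -0.0] q7 -2.7
```

```bash
python3 -m crank '[{"delta_rot":[0,0,0],"xyz":[0,0.002,0.002],"fingers":-0.79},{"delta_rot":[0,0,0],"xyz":[0,0.002,0.002],"fingers":-0.6},{"delta_rot":[0,0,0],"xyz":[0,0.002,0.002],"fingers":-0.3},{"delta_rot":[0,0,0],"xyz":[0,0.002,0.002],"fingers":-0.3},{"delta_rot":[0,0,0],"xyz":[0,0.002,0.002],"fingers":-0.3},{"delta_rot":[0,0,0],"xyz":[0,0.002,0.002],"fingers":-0.3}]' 50; python3 -m crank '[{"delta_rot":[0,0,0],"xyz":[0,0,-0.005],"fingers":-0.3},{"delta_rot":[0,0,0],"xyz":[0,0,-0.02],"fingers":-0.3},{"delta_rot":[0,0,0],"xyz":[0,0,-0.05],"fingers":-0.3},{"delta_rot":[0,0,0],"xyz":[0,0,-0.09],"fingers":-0.3},{"delta_rot":[0,0,0],"xyz":[0,0,-0.11],"fingers":-0.3},{"delta_rot":[0,0,0],"xyz":[0,0,-0.11],"fingers":-0.3}]'
python3 - <<'E'
from h import *
c=viewer.read_camera("scene"); p=proj(c,[.543,.37,.08])[0].astype(int)
y0=max(0,p[1]-90);x0=max(0,p[0]-130)
cv2.imwrite("pics/b2.png",cv2.resize(c["img"][y0:y0+200,x0:x0+260,::-1],None,fx=3,fy=3))
E
python3 go.py .632 .130 .12 -2.4
```

```text
t: 11.35
eef_pos: [0.5434, 0.3717, 0.008]
tool_rot: [-0.0, 0.99, -0.144, 0.0]
contact_force: [-1.4, -0.4, 4.7]
gripper_width: 0.777
grasp_force: 56.7
t: 11.95
eef_pos: [0.5451, 0.373, 0.1219]
tool_rot: [-0.003, 0.99, -0.144, 0.003]
contact_force: [0.0, -0.5, -2.1]
gripper_width: 0.779
grasp_force: 56.4
xyz [0.1532, 0.207, -0.0008] rot [-0.1, -0.2, -14.1] q7 -2.67
```

View pics/b2.png

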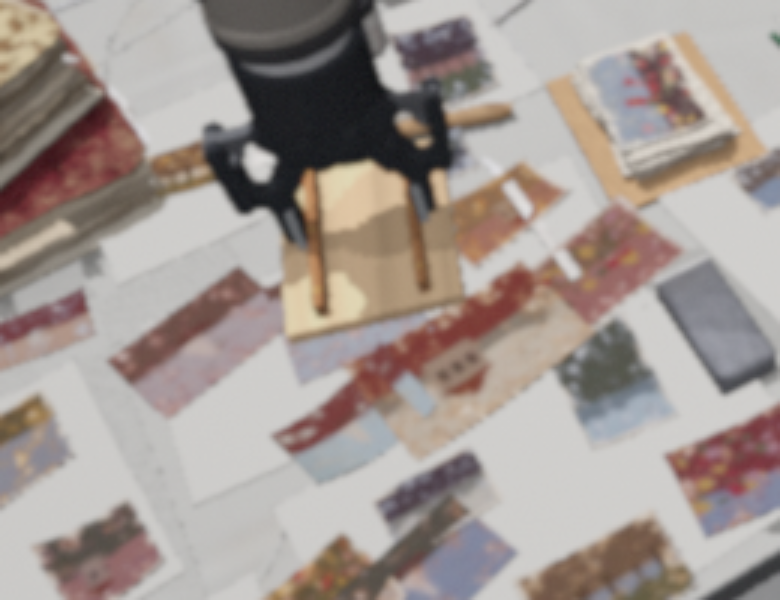

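The small board is held level (crop 380,250) and its channel is bare, so the print patch was just poking through from the table. I'll carry it to the small wad.

```bash
python3 -m crank '[{"delta_rot":[0,0,-14.1],"xyz":[0.025,0.034,0],"fingers":-0.3},{"delta_rot":[0,0,-14.1],"xyz":[0.05,0.068,0],"fingers":-0.3},{"delta_rot":[0,0,-14.1],"xyz":[0.076,0.103,0],"fingers":-0.3},{"delta_rot":[0,0,-14.1],"xyz":[0.102,0.138,0],"fingers":-0.3},{"delta_rot":[0,0,-14.1],"xyz":[0.128,0.173,0],"fingers":-0.3},{"delta_rot":[0,0,-14.1],"xyz":[0.153,0.207,0],"fingers":-0.3},{"delta_rot":[0,0,-14.1],"xyz":[0.153,0.207,0],"fingers":-0.3},{"delta_rot":[0,0,-14.1],"xyz":[0.153,0.207,0],"fingers":-0.3},{"delta_rot":[0,0,-14.1],"xyz":[0.153,0.207,0],"fingers":-0.3}]'
python3 - <<'E'
from h import *
c=viewer.read_camera("top"); o=telemetry.get_obs()
for r in cut_out("top","board_small")[:2]:
    b=rect(c,r["pixels"],o["eef_pos"][2]-.008+.012); print(r["score"],b,r["pixel"])
E
python3 go.py .632 .130 .045 -2.4
```

```text
t: 12.9
eef_pos: [0.6298, 0.1308, 0.1161]
tool_rot: [-0.0, 1.0, -0.02, -0.001]
contact_force: [-0.3, 1.4, -1.8]
gripper_width: 0.777
grasp_force: 56.5
xyz [0.0022, 0.0014, 0.0716] rot [-0.0, 0.1, 0.2] q7 -2.04
```

```bash
python3 -m crank '[{"delta_rot":[0,0,0],"xyz":[0.001,0.001,0.03],"fingers":-0.3},{"delta_rot":[0,0,0],"xyz":[0.001,0.001,0.05],"fingers":-0.3},{"delta_rot":[0,0,0],"xyz":[0.001,0.001,0.062],"fingers":-0.3},{"delta_rot":[0,0,0],"xyz":[0.001,0.001,0.069],"fingers":-0.3},{"delta_rot":[0,0,0],"xyz":[0.001,0.001,0.071],"fingers":-0.3},{"delta_rot":[0,0,0],"xyz":[0.001,0.001,0.071],"fingers":-0.3}]'
python3 -m crank '[{"delta_rot":[0,0,0],"xyz":[0,0,0.001],"fingers":-0.3},{"delta_rot":[0,0,0],"xyz":[0,0,0.0025],"fingers":-0.3},{"delta_rot":[0,0,0],"xyz":[0,0,0.0025],"fingers":-0.3}]'
```

```text
t: 13.6
eef_pos: [0.6322, 0.1289, 0.0466]
tool_rot: [-0.0, 1.0, -0.021, 0.0]
contact_force: [-0.2, 0.4, -0.9]
gripper_width: 0.78
grasp_force: 56.4
t: 13.9
eef_pos: [0.6321, 0.1284, 0.0439]
tool_rot: [-0.0, 1.0, -0.021, 0.0]
contact_force: [-0.5, 0.2, -2.9]
gripper_width: 0.776
grasp_force: 56.4
```

```bash
python3 -m crank '[{"delta_rot":[0,0,0],"xyz":[0,-0.001,0.001],"fingers":-0.3},{"delta_rot":[0,0,0],"xyz":[0,-0.001,0.002],"fingers":-0.3},{"delta_rot":[0,0,0],"xyz":[0,-0.001,0.002],"fingers":-0.3}]'
python3 -m crank '[{"delta_rot":[0,0,0],"xyz":[0,0,0.0008],"fingers":-0.3},{"delta_rot":[0,0,0],"xyz":[0,0,0.0012],"fingers":-0.3},{"delta_rot":[0,0,0],"xyz":[0,0,0.0012],"fingers":-0.3}]'
```

```text
t: 14.2
eef_pos: [0.6318, 0.1295, 0.0415]
tool_rot: [0.0, 1.0, -0.021, -0.0]
contact_force: [-0.6, 0.3, -1.3]
gripper_width: 0.778
grasp_force: 56.4
t: 14.5
eef_pos: [0.6319, 0.1294, 0.0405]
tool_rot: [0.0, 1.0, -0.021, 0.0]
contact_force: [-0.5, -0.7, -0.5]
gripper_width: 0.78
grasp_force: 56.5
```

```bash
python3 -m crank '[{"delta_rot":[0,0,0],"xyz":[0,0,0],"fingers":-0.6},{"delta_rot":[0,0,0],"xyz":[0,0,0],"fingers":-0.7},{"delta_rot":[0,0,0],"xyz":[0,0,0],"fingers":-0.79},{"delta_rot":[0,0,0],"xyz":[0,0,-0.005],"fingers":-0.79},{"delta_rot":[0,0,0],"xyz":[0,0,-0.02],"fingers":-0.79},{"delta_rot":[0,0,0],"xyz":[0,0,-0.06],"fingers":-0.79},{"delta_rot":[0,0,0],"xyz":[0,0,-0.09],"fingers":-0.79},{"delta_rot":[0,0,0],"xyz":[0,0,-0.09],"fingers":-0.79}]'
python3 - <<'E'
from h import *
c=viewer.read_camera("top")
L=[("weight_a",.02),("loupe",.03)]
for n,z in L:
    for r in cut_out("top",n)[:3]:
        b=rect(c,r["pixels"],z); print(n,r["score"],b[0],b[2],r["pixel"])
c=viewer.read_camera("scene"); p=proj(c,[.632,.13,.05])[0].astype(int)
y0=max(0,p[1]-90);x0=max(0,p[0]-130)
cv2.imwrite("pics/b3.png",cv2.resize(c["img"][y0:y0+200,x0:x0+260,::-1],None,fx=3,fy=3))
E
python3 go.py .430 .190 .10 -1.5
```

```text
t: 15.3
eef_pos: [0.6355, 0.1305, 0.1369]
tool_rot: [-0.001, 1.0, -0.021, 0.005]
contact_force: [0.2, 0.0, 0.8]
gripper_width: 0.901
grasp_force: 0.0
weight_a 0.68 [0.43150556 0.18964885] 178.61082 [258.0, 266.3]
loupe 0.57 [ 0.42751592 -0.0701192 ] 91.429924 [356.2, 270.8]
xyz [-0.2037, -0.0523, 0.0303] rot [0.0, 0.1, -0.9] q7 -2.04
```

View pics/b3.png

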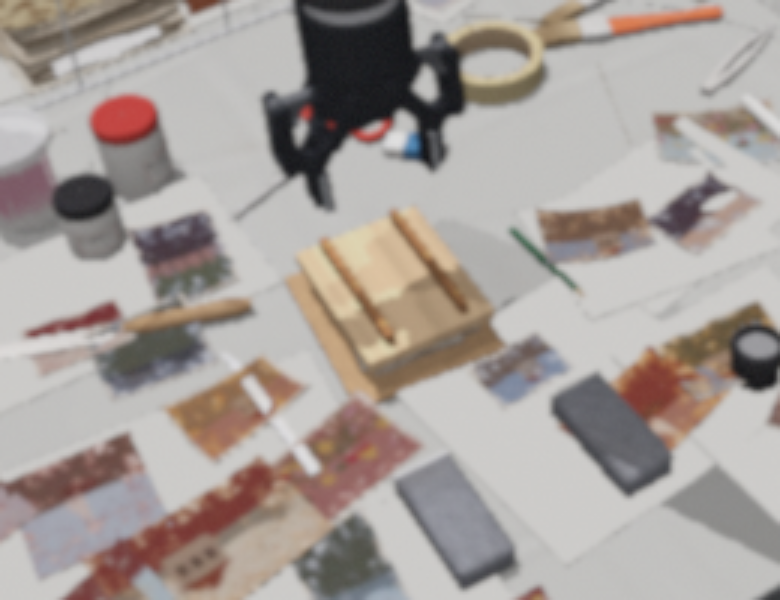

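The small board lies square on its wad and pad (crop 395,290), and the weights are at (455,520) and (610,430). Next is the left weight.

```bash
python3 -m crank '[{"delta_rot":[0,0,-0.9],"xyz":[-0.204,-0.052,0.03],"fingers":-0.65},{"delta_rot":[0,0,-0.9],"xyz":[-0.204,-0.052,0.03],"fingers":-0.65},{"delta_rot":[0,0,-0.9],"xyz":[-0.204,-0.052,0.03],"fingers":-0.65},{"delta_rot":[0,0,-0.9],"xyz":[-0.204,-0.052,0.03],"fingers":-0.65},{"delta_rot":[0,0,-0.9],"xyz":[-0.204,-0.052,0.03],"fingers":-0.65},{"delta_rot":[0,0,-0.9],"xyz":[-0.204,-0.052,0.05],"fingers":-0.65},{"delta_rot":[0,0,-0.9],"xyz":[-0.204,-0.052,0.07],"fingers":-0.65},{"delta_rot":[0,0,-0.9],"xyz":[-0.204,-0.052,0.08],"fingers":-0.65},{"delta_rot":[0,0,-0.9],"xyz":[-0.204,-0.052,0.08],"fingers":-0.65},{"delta_rot":[0,0,-0.9],"xyz":[-0.204,-0.052,0.08],"fingers":-0.65}]';python3 go.py .430 .190 .010 -1.5
```

```text
t: 16.5
eef_pos: [0.4306, 0.1899, 0.0504]
tool_rot: [0.0, 1.0, -0.013, -0.0]
contact_force: [-0.5, 0.3, 0.5]
gripper_width: 0.825
grasp_force: 0.0
xyz [-0.0005, -0.0001, 0.0404] rot [0.0, 0.0, -0.0] q7 -2.34
```

```bash
python3 -m crank '[{"delta_rot":[0,0,0],"xyz":[0,0,0.02],"fingers":-0.65},{"delta_rot":[0,0,0],"xyz":[0,0,0.032],"fingers":-0.65},{"delta_rot":[0,0,0],"xyz":[0,0,0.038],"fingers":-0.65},{"delta_rot":[0,0,0],"xyz":[0,0,0.0405],"fingers":-0.65},{"delta_rot":[0,0,0],"xyz":[0,0,0.0405],"fingers":-0.65},{"delta_rot":[0,0,0],"xyz":[0,0,0.0405],"fingers":-0.3},{"delta_rot":[0,0,0],"xyz":[0,0,0.0405],"fingers":0.2},{"delta_rot":[0,0,0],"xyz":[0,0,0.0405],"fingers":0.2},{"delta_rot":[0,0,0],"xyz":[0,0,0.0405],"fingers":0.2},{"delta_rot":[0,0,0],"xyz":[0,0,0.0405],"fingers":0.2}]' 60
```

```text
t: 17.5
eef_pos: [0.4312, 0.1916, 0.0111]
tool_rot: [-0.001, 1.0, -0.013, 0.001]
contact_force: [-1.9, 2.5, 6.4]
gripper_width: 0.507
grasp_force: 61.3
```

```bash
python3 -m crank '[{"delta_rot":[0,0,0],"xyz":[0,0,-0.005],"fingers":0.2},{"delta_rot":[0,0,0],"xyz":[0,0,-0.02],"fingers":0.2},{"delta_rot":[0,0,0],"xyz":[0,0,-0.05],"fingers":0.2},{"delta_rot":[0,0,0],"xyz":[0,0,-0.09],"fingers":0.2},{"delta_rot":[0,0,0],"xyz":[0,0,-0.11],"fingers":0.2},{"delta_rot":[0,0,0],"xyz":[0,0,-0.11],"fingers":0.2},{"delta_rot":[0,0,0],"xyz":[0,0,-0.11],"fingers":0.2}]'
python3 go.py .632 .1294 .12 -2.4
python3 - <<'E'
from h import *
c=viewer.read_camera("scene"); p=proj(c,[.43,.19,.1])[0].astype(int)
y0=max(0,p[1]-90);x0=max(0,p[0]-130)
cv2.imwrite("pics/c1.png",cv2.resize(c["img"][y0:y0+200,x0:x0+260,::-1],None,fx=3,fy=3))
E
```

```text
t: 18.2
eef_pos: [0.4296, 0.1891, 0.1193]
tool_rot: [0.0, 1.0, -0.013, -0.0]
contact_force: [-0.6, -0.1, -6.5]
gripper_width: 0.508
grasp_force: 63.2
xyz [0.2039, 0.0543, -0.0009] rot [0.1, 0.0, 0.9] q7 -2.28
```

View pics/c1.png

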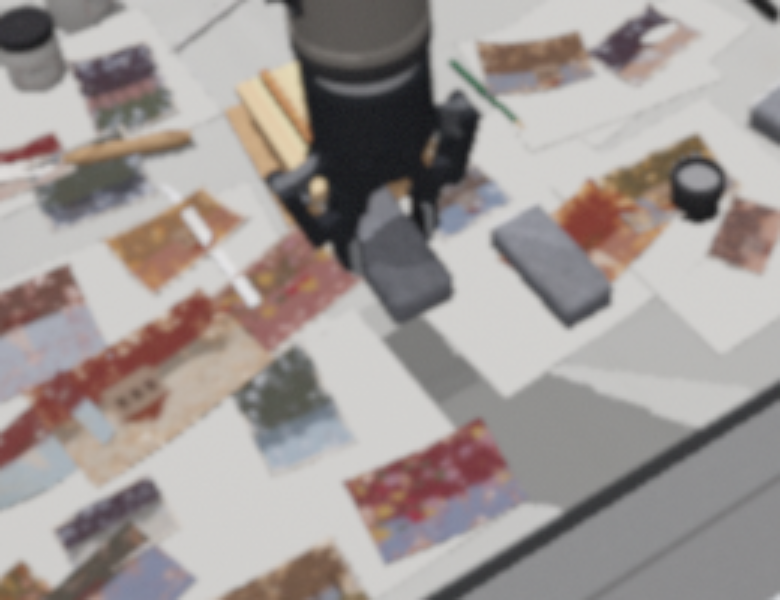

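The weight is held (crop 400,255) and looks level. I'll carry it over the small board.

```bash
python3 -m crank '[{"delta_rot":[0,0,0.9],"xyz":[0.04,0.011,0],"fingers":0.2},{"delta_rot":[0,0,0.9],"xyz":[0.08,0.022,0],"fingers":0.2},{"delta_rot":[0,0,0.9],"xyz":[0.12,0.033,0],"fingers":0.2},{"delta_rot":[0,0,0.9],"xyz":[0.16,0.044,0],"fingers":0.2},{"delta_rot":[0,0,0.9],"xyz":[0.19,0.05,0],"fingers":0.2},{"delta_rot":[0,0,0.9],"xyz":[0.204,0.0543,0],"fingers":0.2},{"delta_rot":[0,0,0.9],"xyz":[0.204,0.0543,0.02],"fingers":0.2},{"delta_rot":[0,0,0.9],"xyz":[0.204,0.0543,0.03],"fingers":0.2},{"delta_rot":[0,0,0.9],"xyz":[0.204,0.0543,0.03],"fingers":0.2},{"delta_rot":[0,0,0.9],"xyz":[0.204,0.0543,0.03],"fingers":0.2}]'
python3 go.py .632 .1294 .058 -2.4
```

```text
t: 19.25
eef_pos: [0.6316, 0.1305, 0.0888]
tool_rot: [0.0, 1.0, -0.021, -0.001]
contact_force: [0.8, 0.2, -6.1]
gripper_width: 0.507
grasp_force: 63.1
xyz [0.0005, 0.0011, 0.0308] rot [0.0, 0.1, 0.0] q7 -2.05
```

```bash
python3 - <<'E'
from h import *
c=viewer.read_camera("scene"); p=proj(c,[.632,.13,.08])[0].astype(int)
y0=max(0,p[1]-70);x0=max(0,p[0]-80)
cv2.imwrite("pics/c2.png",cv2.resize(c["img"][y0:y0+130,x0:x0+160,::-1],None,fx=4.5,fy=4.5,interpolation=cv2.INTER_CUBIC))
E
```

```text
(no output)
```

View pics/c2.png

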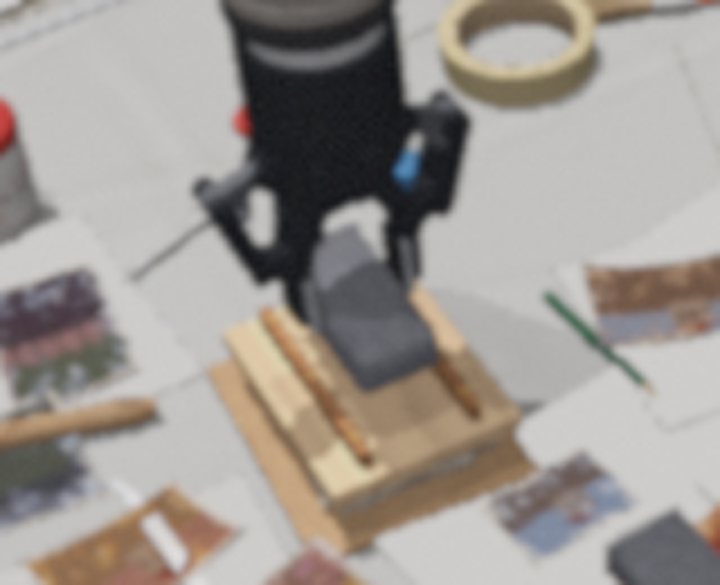

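The weight hangs lengthwise right over the channel (crop 370,310). I'll lower it gently.

```bash
python3 -m crank '[{"delta_rot":[0,0,0],"xyz":[0,0,0.012],"fingers":0.2},{"delta_rot":[0,0,0],"xyz":[0,0,0.021],"fingers":0.2},{"delta_rot":[0,0,0],"xyz":[0,0,0.027],"fingers":0.2},{"delta_rot":[0,0,0],"xyz":[0,0,0.030],"fingers":0.2},{"delta_rot":[0,0,0],"xyz":[0,0,0.030],"fingers":0.2},{"delta_rot":[0,0,0],"xyz":[0,0,0.030],"fingers":0.2}]'; python3 -m crank '[{"delta_rot":[0,0,0],"xyz":[0,0,0.001],"fingers":0.2},{"delta_rot":[0,0,0],"xyz":[0,0,0.001],"fingers":0.2},{"delta_rot":[0,0,0],"xyz":[0,0,0.001],"fingers":0.2}]'
```

```text
t: 19.9
eef_pos: [0.633, 0.1304, 0.0601]
tool_rot: [-0.0, 1.0, -0.021, 0.0]
contact_force: [-0.2, -0.4, -5.7]
gripper_width: 0.509
grasp_force: 63.2
t: 20.2
eef_pos: [0.6329, 0.1303, 0.0592]
tool_rot: [-0.0, 1.0, -0.021, 0.0]
contact_force: [-0.6, 0.6, -5.7]
gripper_width: 0.508
grasp_force: 63.1
```

```bash
python3 -m crank '[{"delta_rot":[0,0,0],"xyz":[0,0.001,0.001],"fingers":0.2},{"delta_rot":[0,0,0],"xyz":[0,0.001,0.0022],"fingers":0.2},{"delta_rot":[0,0,0],"xyz":[0,0.001,0.0022],"fingers":0.2}]'; python3 -m crank '[{"delta_rot":[0,0,0],"xyz":[0,0,0.001],"fingers":0.2},{"delta_rot":[0,0,0],"xyz":[0,0,0.001],"fingers":0.2},{"delta_rot":[0,0,0],"xyz":[0,0,0.001],"fingers":0.2}]'
```

```text
t: 20.5
eef_pos: [0.6326, 0.1291, 0.0565]
tool_rot: [0.0, 1.0, -0.021, -0.0]
contact_force: [-1.1, -0.3, -5.9]
gripper_width: 0.506
grasp_force: 63.2
t: 20.8
eef_pos: [0.6329, 0.1293, 0.0558]
tool_rot: [-0.0, 1.0, -0.021, 0.0]
contact_force: [0.3, -0.3, -6.1]
gripper_width: 0.507
grasp_force: 63.2
```

```bash
python3 -m crank '[{"delta_rot":[0,0,0],"xyz":[0,0,0.0008],"fingers":0.2},{"delta_rot":[0,0,0],"xyz":[0,0,0.0008],"fingers":0.2},{"delta_rot":[0,0,0],"xyz":[0,0,0.0008],"fingers":0.2}]'
```

```text
t: 21.1
eef_pos: [0.6328, 0.1294, 0.0557]
tool_rot: [0.0, 1.0, -0.021, 0.0]
contact_force: [-4.3, -1.1, 4.7]
gripper_width: 0.505
grasp_force: 64.4
```

```bash
python3 -m crank '[{"delta_rot":[0,0,0],"xyz":[0,0,0],"fingers":-0.1},{"delta_rot":[0,0,0],"xyz":[0,0,0],"fingers":-0.3},{"delta_rot":[0,0,0],"xyz":[0,0,0],"fingers":-0.3},{"delta_rot":[0,0,0],"xyz":[0,0,-0.005],"fingers":-0.3},{"delta_rot":[0,0,0],"xyz":[0,0,-0.02],"fingers":-0.4},{"delta_rot":[0,0,0],"xyz":[0,0,-0.05],"fingers":-0.6},{"delta_rot":[0,0,0],"xyz":[0,0,-0.08],"fingers":-0.65},{"delta_rot":[0,0,0],"xyz":[0,0,-0.08],"fingers":-0.65}]'
python3 go.py .433 .060 .05 1.0
python3 - <<'E'
from h import *
c=viewer.read_camera("scene"); p=proj(c,[.632,.13,.08])[0].astype(int)
y0=max(0,p[1]-70);x0=max(0,p[0]-80)
cv2.imwrite("pics/c3.png",cv2.resize(c["img"][y0:y0+130,x0:x0+160,::-1],None,fx=4.5,fy=4.5,interpolation=cv2.INTER_CUBIC))
E
```

```text
t: 21.9
eef_pos: [0.6361, 0.1304, 0.141]
tool_rot: [-0.001, 1.0, -0.021, 0.005]
contact_force: [0.7, 0.5, 0.6]
gripper_width: 0.824
grasp_force: 0.0
xyz [-0.2008, 0.0792, 0.089] rot [-0.2, -0.5, -3.4] q7 -2.04
```

View pics/c3.png

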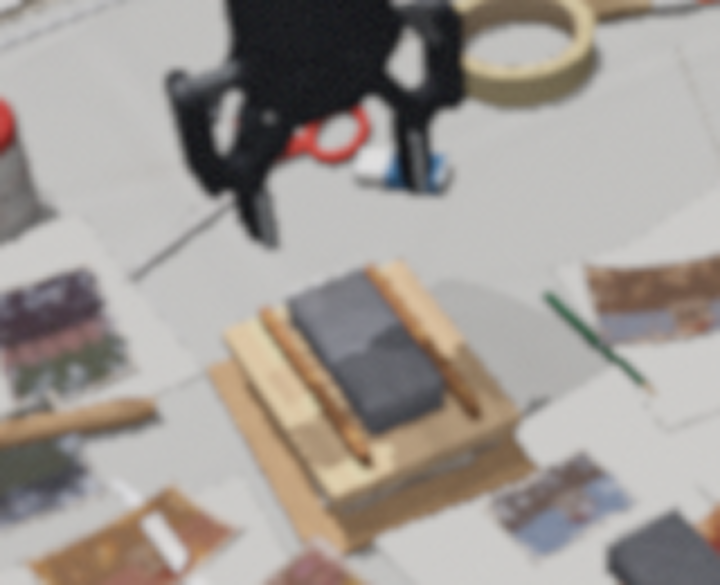

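The weight lies flat in the channel of the small board (crop 370,350). I'll check its centring from the top while fetching the next one.

```bash
python3 -m crank '[{"delta_rot":[0,0,-3.4],"xyz":[-0.04,0.016,0],"fingers":-0.65},{"delta_rot":[0,0,-3.4],"xyz":[-0.08,0.032,0],"fingers":-0.65},{"delta_rot":[0,0,-3.4],"xyz":[-0.12,0.048,0],"fingers":-0.65},{"delta_rot":[0,0,-3.4],"xyz":[-0.16,0.064,0],"fingers":-0.65},{"delta_rot":[0,0,-3.4],"xyz":[-0.201,0.079,0.01],"fingers":-0.65},{"delta_rot":[0,0,-3.4],"xyz":[-0.201,0.079,0.05],"fingers":-0.65},{"delta_rot":[0,0,-3.4],"xyz":[-0.201,0.079,0.075],"fingers":-0.65},{"delta_rot":[0,0,-3.4],"xyz":[-0.201,0.079,0.085],"fingers":-0.65},{"delta_rot":[0,0,-3.4],"xyz":[-0.201,0.079,0.085],"fingers":-0.65}]'
python3 go.py .433 .060 .010 1.0
python3 - <<'E'
from h import *
c=viewer.read_camera("top")
for n,z in (("weight_a",.065),("board_small",.044),("board_large",.033)):
    for r in cut_out("top",n)[:3]:
        b=rect(c,r["pixels"],z); print(n,r["score"],b[0],b[1],b[2],r["pixel"])
E
```

```text
t: 22.85
eef_pos: [0.4278, 0.0587, 0.049]
tool_rot: [0.0, 1.0, 0.009, -0.001]
contact_force: [0.4, -0.2, 0.4]
gripper_width: 0.828
grasp_force: 0.0
xyz [0.0054, -0.0012, 0.039] rot [0.0, 0.2, 0.0] q7 -2.02
weight_a 0.87 [0.63143814 0.12596397] [np.float32(0.09931142), np.float32(0.04569895)] 178.97034 [280.1, 189.3]
weight_a 0.86 [ 0.42694023 -0.17924474] [np.float32(0.09555711), np.float32(0.046121366)] 11.606528 [399.3, 268.8]
board_small 0.84 [0.6294005  0.12616438] [np.float32(0.1397803), np.float32(0.10866277)] 177.81299 [291.6, 194.7]
board_large 0.63 [ 0.5453318  -0.38221264] [np.float32(0.2208649), np.float32(0.14105467)] 8.734466 [478.4, 231.8]
```

```bash
python3 -m crank '[{"delta_rot":[0,0,0],"xyz":[0.004,-0.001,0.015],"fingers":-0.65},{"delta_rot":[0,0,0],"xyz":[0.004,-0.001,0.028],"fingers":-0.65},{"delta_rot":[0,0,0],"xyz":[0.004,-0.001,0.036],"fingers":-0.65},{"delta_rot":[0,0,0],"xyz":[0.004,-0.001,0.0395],"fingers":-0.65},{"delta_rot":[0,0,0],"xyz":[0.004,-0.001,0.0395],"fingers":-0.65},{"delta_rot":[0,0,0],"xyz":[0.004,-0.001,0.0395],"fingers":-0.3},{"delta_rot":[0,0,0],"xyz":[0.004,-0.001,0.0395],"fingers":0.2},{"delta_rot":[0,0,0],"xyz":[0.004,-0.001,0.0395],"fingers":0.2},{"delta_rot":[0,0,0],"xyz":[0.004,-0.001,0.0395],"fingers":0.2},{"delta_rot":[0,0,0],"xyz":[0.004,-0.001,0.0395],"fingers":0.2}]' 60
python3 -m crank '[{"delta_rot":[0,0,0],"xyz":[0,0,-0.005],"fingers":0.2},{"delta_rot":[0,0,0],"xyz":[0,0,-0.02],"fingers":0.2},{"delta_rot":[0,0,0],"xyz":[0,0,-0.05],"fingers":0.2},{"delta_rot":[0,0,0],"xyz":[0,0,-0.09],"fingers":0.2},{"delta_rot":[0,0,0],"xyz":[0,0,-0.13],"fingers":0.2},{"delta_rot":[0,0,0],"xyz":[0,0,-0.13],"fingers":0.2},{"delta_rot":[0,0,0],"xyz":[0,0,-0.13],"fingers":0.2}]'
python3 - <<'E'
import numpy as np
c=np.array([.5457,-.3822]);a=np.radians(8.8);u=np.array([np.cos(a),np.sin(a)])
print(c+.055*u,c-.055*u)
E
python3 go.py .600 -.3738 .13 8.8
```

```text
t: 24.05
eef_pos: [0.4331, 0.0603, 0.0114]
tool_rot: [-0.0, 1.0, 0.009, 0.001]
contact_force: [-1.2, 0.9, 8.0]
gripper_width: 0.511
grasp_force: 60.9
t: 24.75
eef_pos: [0.4321, 0.0594, 0.1404]
tool_rot: [0.0, 1.0, 0.008, 0.0]
contact_force: [-0.6, 0.2, -7.8]
gripper_width: 0.508
grasp_force: 63.6
[ 0.60005256 -0.37378578] [ 0.49134744 -0.39061422]
xyz [0.1605, 0.436, 0.0106] rot [0.0, -0.0, -7.8] q7 -1.94
```

```bash
python3 -m crank '[{"delta_rot":[0,0,-7.8],"xyz":[0.015,0.04,0],"fingers":0.2},{"delta_rot":[0,0,-7.8],"xyz":[0.031,0.084,0],"fingers":0.2},{"delta_rot":[0,0,-7.8],"xyz":[0.047,0.128,0],"fingers":0.2},{"delta_rot":[0,0,-7.8],"xyz":[0.063,0.172,0],"fingers":0.2},{"delta_rot":[0,0,-7.8],"xyz":[0.079,0.216,0],"fingers":0.2},{"delta_rot":[0,0,-7.8],"xyz":[0.095,0.26,0],"fingers":0.2},{"delta_rot":[0,0,-7.8],"xyz":[0.111,0.304,0],"fingers":0.2},{"delta_rot":[0,0,-7.8],"xyz":[0.128,0.348,0],"fingers":0.2},{"delta_rot":[0,0,-7.8],"xyz":[0.144,0.392,0],"fingers":0.2},{"delta_rot":[0,0,-7.8],"xyz":[0.1605,0.43,0],"fingers":0.2}]'
python3 go.py .600 -.3738 .08 8.8
```

```text
t: 25.75
eef_pos: [0.5982, -0.3693, 0.1358]
tool_rot: [-0.001, 0.997, 0.076, -0.003]
contact_force: [0.5, -0.3, -8.2]
gripper_width: 0.508
grasp_force: 63.8
xyz [0.0014, 0.0049, 0.0558] rot [-0.2, 0.4, -0.1] q7 -1.03
```

```bash
python3 -m crank '[{"delta_rot":[0,0,0],"xyz":[0.001,0.005,0.02],"fingers":0.2},{"delta_rot":[0,0,0],"xyz":[0.001,0.005,0.04],"fingers":0.2},{"delta_rot":[0,0,0],"xyz":[0.001,0.005,0.055],"fingers":0.2},{"delta_rot":[0,0,0],"xyz":[0.001,0.005,0.06],"fingers":0.2},{"delta_rot":[0,0,0],"xyz":[0.001,0.005,0.06],"fingers":0.2}]'
python3 go.py .600 -.3738 .047 8.8
```

```text
t: 26.25
eef_pos: [0.6011, -0.3707, 0.0781]
tool_rot: [-0.001, 0.997, 0.077, -0.002]
contact_force: [-0.2, 0.6, -6.7]
gripper_width: 0.509
grasp_force: 64.0
xyz [-0.0015, 0.0029, 0.0311] rot [-0.1, 0.2, 0.0] q7 -1.04
```

```bash
python3 -m crank '[{"delta_rot":[0,0,0],"xyz":[-0.001,0.003,0],"fingers":0.2},{"delta_rot":[0,0,0],"xyz":[-0.001,0.003,0.008],"fingers":0.2},{"delta_rot":[0,0,0],"xyz":[-0.001,0.003,0.014],"fingers":0.2},{"delta_rot":[0,0,0],"xyz":[-0.001,0.003,0.014],"fingers":0.2},{"delta_rot":[0,0,0],"xyz":[-0.001,0.003,0.014],"fingers":0.2}]'
python3 go.py .600 -.3738 .047 8.8
python3 - <<'E'
from h import *
c=viewer.read_camera("scene"); p=proj(c,[.57,-.38,.05])[0].astype(int)
y0=max(0,p[1]-70);x0=max(0,p[0]-80)
cv2.imwrite("pics/d1.png",cv2.resize(c["img"][y0:y0+130,x0:x0+160,::-1],None,fx=4.5,fy=4.5,interpolation=cv2.INTER_CUBIC))
E
```

```text
t: 26.75
eef_pos: [0.6016, -0.375, 0.0663]
tool_rot: [-0.0, 0.997, 0.077, -0.0]
contact_force: [0.8, -1.1, -7.5]
gripper_width: 0.509
grasp_force: 64.0
xyz [-0.0014, -0.0014, 0.0193] rot [-0.0, 0.0, -0.0] q7 -1.03
```

View pics/d1.png

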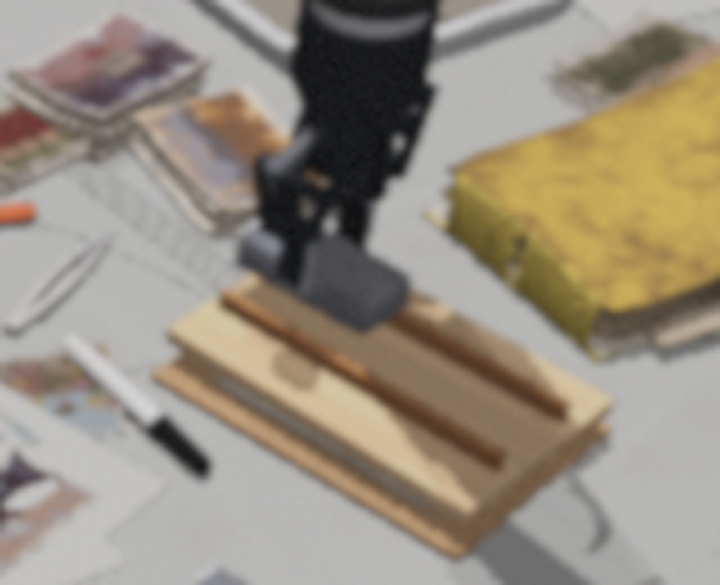

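The weight hangs over the far half of the large board, aligned with the channel (crop 330,280). I'll lower it.

```bash
python3 -m crank '[{"delta_rot":[0,0,0],"xyz":[-0.001,-0.001,0.008],"fingers":0.2},{"delta_rot":[0,0,0],"xyz":[-0.001,-0.001,0.014],"fingers":0.2},{"delta_rot":[0,0,0],"xyz":[-0.001,-0.001,0.018],"fingers":0.2},{"delta_rot":[0,0,0],"xyz":[-0.001,-0.001,0.0193],"fingers":0.2},{"delta_rot":[0,0,0],"xyz":[-0.001,-0.001,0.0193],"fingers":0.2}]'
python3 -m crank '[{"delta_rot":[0,0,0],"xyz":[0,0,0.001],"fingers":0.2},{"delta_rot":[0,0,0],"xyz":[0,0,0.001],"fingers":0.2},{"delta_rot":[0,0,0],"xyz":[0,0,0.001],"fingers":0.2}]'
python3 go.py .600 -.3738 .0444 8.8
```

```text
t: 27.3
eef_pos: [0.6005, -0.3742, 0.0467]
tool_rot: [-0.0, 0.997, 0.077, -0.0]
contact_force: [-0.7, -0.6, -6.9]
gripper_width: 0.508
grasp_force: 64.0
t: 27.6
eef_pos: [0.6007, -0.3744, 0.0463]
tool_rot: [0.0, 0.997, 0.077, 0.0]
contact_force: [0.0, 0.1, -7.6]
gripper_width: 0.505
grasp_force: 64.0
xyz [-0.0006, -0.0007, 0.0019] rot [0.0, -0.0, -0.0] q7 -1.04
```

```bash
python3 -m crank '[{"delta_rot":[0,0,0],"xyz":[0,-0.0005,0.001],"fingers":0.2},{"delta_rot":[0,0,0],"xyz":[0,-0.0005,0.001],"fingers":0.2},{"delta_rot":[0,0,0],"xyz":[0,-0.0005,0.001],"fingers":0.2}]'
python3 -m crank '[{"delta_rot":[0,0,0],"xyz":[0,0,0.0007],"fingers":0.2},{"delta_rot":[0,0,0],"xyz":[0,0,0.0007],"fingers":0.2},{"delta_rot":[0,0,0],"xyz":[0,0,0.0007],"fingers":0.2}]'
```

```text
t: 27.9
eef_pos: [0.6005, -0.3738, 0.0451]
tool_rot: [-0.0, 0.997, 0.077, 0.0]
contact_force: [0.5, 0.4, -7.5]
gripper_width: 0.512
grasp_force: 64.0
t: 28.2
eef_pos: [0.6006, -0.3739, 0.0448]
tool_rot: [0.0, 0.997, 0.077, 0.0]
contact_force: [-0.9, 0.6, -3.8]
gripper_width: 0.511
grasp_force: 64.3
```

```bash
python3 -m crank '[{"delta_rot":[0,0,0],"xyz":[0,0,0],"fingers":-0.1},{"delta_rot":[0,0,0],"xyz":[0,0,0],"fingers":-0.3},{"delta_rot":[0,0,0],"xyz":[0,0,0],"fingers":-0.3},{"delta_rot":[0,0,0],"xyz":[0,0,-0.005],"fingers":-0.3},{"delta_rot":[0,0,0],"xyz":[0,0,-0.02],"fingers":-0.4},{"delta_rot":[0,0,0],"xyz":[0,0,-0.05],"fingers":-0.6},{"delta_rot":[0,0,0],"xyz":[0,0,-0.08],"fingers":-0.65},{"delta_rot":[0,0,0],"xyz":[0,0,-0.08],"fingers":-0.65}]'
python3 go.py .427 -.185 .05 11.8
python3 - <<'E'
from h import *
c=viewer.read_camera("top")
for r in cut_out("top","weight_a")[:3]:
    for z in(.02,.053): b=rect(c,r["pixels"],z); print(z,r["score"],b[0],b[1],b[2],r["pixel"])
E
```

```text
t: 29.0
eef_pos: [0.6038, -0.3756, 0.1312]
tool_rot: [0.003, 0.997, 0.077, 0.004]
contact_force: [0.4, -0.6, 0.4]
gripper_width: 0.825
grasp_force: 0.0
xyz [-0.1463, -0.2159, 0.0788] rot [0.4, -0.5, -3.0] q7 -1.03
0.02 0.9 [ 0.5817819  -0.38771883] [np.float32(0.05700742), np.float32(0.04923106)] 9.439552 [477.4, 213.5]
0.053 0.9 [ 0.57737863 -0.37790075] [np.float32(0.055551793), np.float32(0.04797409)] 9.439662 [477.4, 213.5]
0.02 0.81 [0.63864183 0.13214791] [np.float32(0.10643475), np.float32(0.05040602)] 176.63554 [281.8, 188.2]
0.053 0.81 [0.63278675 0.12869157] [np.float32(0.103717096), np.float32(0.049118906)] 176.63553 [281.8, 188.2]
```

```bash
python3 -m crank '[{"delta_rot":[0,0,-3],"xyz":[-0.025,-0.04,0],"fingers":-0.65},{"delta_rot":[0,0,-3],"xyz":[-0.05,-0.08,0],"fingers":-0.65},{"delta_rot":[0,0,-3],"xyz":[-0.08,-0.12,0],"fingers":-0.65},{"delta_rot":[0,0,-3],"xyz":[-0.11,-0.16,0],"fingers":-0.65},{"delta_rot":[0,0,-3],"xyz":[-0.135,-0.2,0.01],"fingers":-0.65},{"delta_rot":[0,0,-3],"xyz":[-0.146,-0.216,0.04],"fingers":-0.65},{"delta_rot":[0,0,-3],"xyz":[-0.146,-0.216,0.07],"fingers":-0.65},{"delta_rot":[0,0,-3],"xyz":[-0.146,-0.216,0.076],"fingers":-0.65},{"delta_rot":[0,0,-3],"xyz":[-0.146,-0.216,0.076],"fingers":-0.65},{"delta_rot":[0,0,-3],"xyz":[-0.146,-0.216,0.076],"fingers":-0.65}]'
python3 go.py .427 -.185 .010 11.8
```

```text
t: 30.1
eef_pos: [0.4241, -0.1832, 0.0491]
tool_rot: [0.0, 0.995, 0.102, 0.0]
contact_force: [0.3, 0.3, 0.0]
gripper_width: 0.825
grasp_force: 0.0
xyz [0.0024, 0.0023, 0.0391] rot [0.0, -0.0, -0.0] q7 -1.24
```

```bash
python3 -m crank '[{"delta_rot":[0,0,0],"xyz":[0.002,0.002,0.015],"fingers":-0.65},{"delta_rot":[0,0,0],"xyz":[0.002,0.002,0.028],"fingers":-0.65},{"delta_rot":[0,0,0],"xyz":[0.002,0.002,0.036],"fingers":-0.65},{"delta_rot":[0,0,0],"xyz":[0.002,0.002,0.0395],"fingers":-0.65},{"delta_rot":[0,0,0],"xyz":[0.002,0.002,0.0395],"fingers":-0.65},{"delta_rot":[0,0,0],"xyz":[0.002,0.002,0.0395],"fingers":-0.3},{"delta_rot":[0,0,0],"xyz":[0.002,0.002,0.0395],"fingers":0.2},{"delta_rot":[0,0,0],"xyz":[0.002,0.002,0.0395],"fingers":0.2},{"delta_rot":[0,0,0],"xyz":[0.002,0.002,0.0395],"fingers":0.2},{"delta_rot":[0,0,0],"xyz":[0.002,0.002,0.0395],"fingers":0.2}]' 60
python3 -m crank '[{"delta_rot":[0,0,0],"xyz":[0,0,-0.005],"fingers":0.2},{"delta_rot":[0,0,0],"xyz":[0,0,-0.02],"fingers":0.2},{"delta_rot":[0,0,0],"xyz":[0,0,-0.05],"fingers":0.2},{"delta_rot":[0,0,0],"xyz":[0,0,-0.09],"fingers":0.2},{"delta_rot":[0,0,0],"xyz":[0,0,-0.11],"fingers":0.2},{"delta_rot":[0,0,0],"xyz":[0,0,-0.11],"fingers":0.2},{"delta_rot":[0,0,0],"xyz":[0,0,-0.11],"fingers":0.2}]'
python3 go.py .4903 -.3908 .12 8.8
```

```text
t: 31.1
eef_pos: [0.4262, -0.1848, 0.01]
tool_rot: [0.001, 0.995, 0.103, 0.001]
contact_force: [-1.4, 0.0, 6.7]
gripper_width: 0.513
grasp_force: 61.3
t: 31.8
eef_pos: [0.4247, -0.1841, 0.1183]
tool_rot: [-0.0, 0.995, 0.103, -0.0]
contact_force: [-0.4, 0.3, -7.5]
gripper_width: 0.51
grasp_force: 63.3
xyz [0.022, 0.2157, -0.0018] rot [-0.0, 0.1, 3.0] q7 -1.19
```

```bash
python3 -m crank '[{"delta_rot":[0,0,3],"xyz":[0.004,0.04,0],"fingers":0.2},{"delta_rot":[0,0,3],"xyz":[0.008,0.08,0],"fingers":0.2},{"delta_rot":[0,0,3],"xyz":[0.012,0.12,0],"fingers":0.2},{"delta_rot":[0,0,3],"xyz":[0.016,0.16,0],"fingers":0.2},{"delta_rot":[0,0,3],"xyz":[0.02,0.195,0],"fingers":0.2},{"delta_rot":[0,0,3],"xyz":[0.022,0.2155,0],"fingers":0.2},{"delta_rot":[0,0,3],"xyz":[0.022,0.2155,0.03],"fingers":0.2},{"delta_rot":[0,0,3],"xyz":[0.022,0.2155,0.05],"fingers":0.2},{"delta_rot":[0,0,3],"xyz":[0.022,0.2155,0.05],"fingers":0.2},{"delta_rot":[0,0,3],"xyz":[0.022,0.2155,0.05],"fingers":0.2}]'
python3 go.py .4903 -.3908 .046 8.8
python3 - <<'E'
from h import *
c=viewer.read_camera("scene"); p=proj(c,[.54,-.38,.05])[0].astype(int)
y0=max(0,p[1]-70);x0=max(0,p[0]-80)
cv2.imwrite("pics/e1.png",cv2.resize(c["img"][y0:y0+130,x0:x0+160,::-1],None,fx=4.5,fy=4.5,interpolation=cv2.INTER_CUBIC))
E
```

```text
t: 32.8
eef_pos: [0.4901, -0.3897, 0.067]
tool_rot: [-0.001, 0.997, 0.077, -0.002]
contact_force: [1.0, -0.6, -6.0]
gripper_width: 0.513
grasp_force: 63.5
xyz [0.0001, 0.0012, 0.021] rot [-0.2, 0.2, 0.0] q7 -0.93
```

View pics/e1.png

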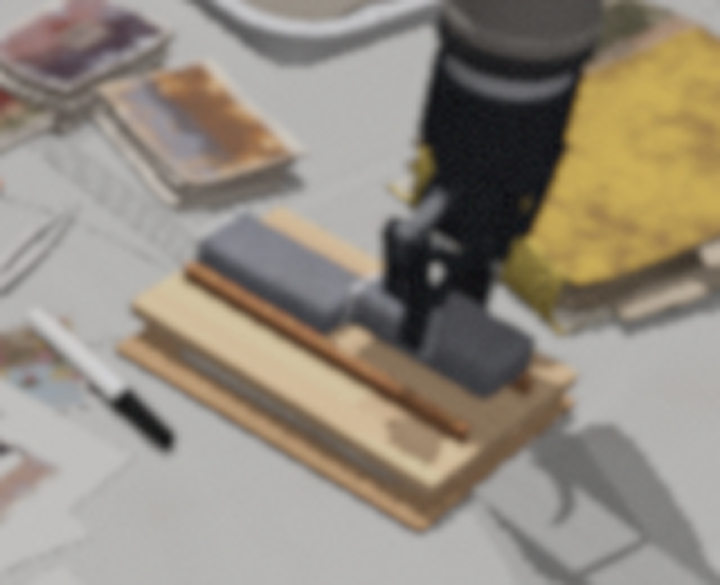

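The first weight sits in the far half (crop 280,270), and the second hangs over the near half (450,330) in line with it. I'll lower it 3 mm nearer the end to leave a gap.

```bash
python3 -m crank '[{"delta_rot":[0,0,0],"xyz":[-0.003,0.001,0],"fingers":0.2},{"delta_rot":[0,0,0],"xyz":[-0.003,0.001,0.007],"fingers":0.2},{"delta_rot":[0,0,0],"xyz":[-0.003,0.001,0.013],"fingers":0.2},{"delta_rot":[0,0,0],"xyz":[-0.003,0.001,0.017],"fingers":0.2},{"delta_rot":[0,0,0],"xyz":[-0.003,0.001,0.02],"fingers":0.2},{"delta_rot":[0,0,0],"xyz":[-0.003,0.001,0.02],"fingers":0.2},{"delta_rot":[0,0,0],"xyz":[-0.003,0.001,0.02],"fingers":0.2}]'
python3 go.py .4874 -.3913 .043 8.8
```

```text
t: 33.55
eef_pos: [0.4884, -0.3922, 0.0489]
tool_rot: [-0.0, 0.997, 0.077, 0.0]
contact_force: [-0.0, 0.3, -5.2]
gripper_width: 0.507
grasp_force: 63.5
xyz [-0.0009, -0.001, 0.0059] rot [-0.0, -0.0, -0.0] q7 -0.94
```

```bash
python3 -m crank '[{"delta_rot":[0,0,0],"xyz":[0,-0.001,0.0015],"fingers":0.2},{"delta_rot":[0,0,0],"xyz":[0,-0.001,0.003],"fingers":0.2},{"delta_rot":[0,0,0],"xyz":[0,-0.001,0.0042],"fingers":0.2},{"delta_rot":[0,0,0],"xyz":[0,-0.001,0.0042],"fingers":0.2}]'
python3 -m crank '[{"delta_rot":[0,0,0],"xyz":[0,0,0.0007],"fingers":0.2},{"delta_rot":[0,0,0],"xyz":[0,0,0.0007],"fingers":0.2},{"delta_rot":[0,0,0],"xyz":[0,0,0.0007],"fingers":0.2}]'
```

```text
t: 33.95
eef_pos: [0.4881, -0.3911, 0.0445]
tool_rot: [-0.0, 0.997, 0.077, -0.0]
contact_force: [-0.9, 0.1, -5.8]
gripper_width: 0.506
grasp_force: 63.5
t: 34.25
eef_pos: [0.4882, -0.3912, 0.0441]
tool_rot: [0.0, 0.997, 0.077, 0.0]
contact_force: [0.4, 0.1, -5.5]
gripper_width: 0.508
grasp_force: 63.5
```

```bash
python3 -m crank '[{"delta_rot":[0,0,0],"xyz":[0,0,0.0008],"fingers":0.2},{"delta_rot":[0,0,0],"xyz":[0,0,0.0008],"fingers":0.2},{"delta_rot":[0,0,0],"xyz":[0,0,0.0008],"fingers":0.2}]'
```

```text
t: 34.55
eef_pos: [0.4883, -0.3912, 0.0435]
tool_rot: [0.0, 0.997, 0.077, 0.0]
contact_force: [-0.5, 0.4, -3.9]
gripper_width: 0.508
grasp_force: 65.2
```

Contact. I'll release, rise and back away to the side.

```bash
python3 -m crank '[{"delta_rot":[0,0,0],"xyz":[0,0,0],"fingers":-0.1},{"delta_rot":[0,0,0],"xyz":[0,0,0],"fingers":-0.3},{"delta_rot":[0,0,0],"xyz":[0,0,0],"fingers":-0.3},{"delta_rot":[0,0,0],"xyz":[0,0,-0.005],"fingers":-0.3},{"delta_rot":[0,0,0],"xyz":[0,0,-0.02],"fingers":-0.4},{"delta_rot":[0,0,0],"xyz":[0,0,-0.05],"fingers":-0.6},{"delta_rot":[0,0,0],"xyz":[0,0,-0.1],"fingers":-0.65},{"delta_rot":[0,0,0],"xyz":[0,0,-0.15],"fingers":-0.65}]'
python3 -m crank '[{"delta_rot":[0,0,0],"xyz":[0,-0.04,-0.05],"fingers":-0.65},{"delta_rot":[0,0,0],"xyz":[0,-0.08,-0.05],"fingers":-0.65},{"delta_rot":[0,0,0],"xyz":[0,-0.12,-0.05],"fingers":-0.65},{"delta_rot":[0,0,0],"xyz":[0,-0.16,-0.05],"fingers":-0.65},{"delta_rot":[0,0,0],"xyz":[0,-0.2,-0.05],"fingers":-0.65},{"delta_rot":[0,0,0],"xyz":[0,-0.24,-0.05],"fingers":-0.65},{"delta_rot":[0,0,0],"xyz":[0,-0.24,-0.05],"fingers":-0.65},{"delta_rot":[0,0,0],"xyz":[0,-0.24,-0.05],"fingers":-0.65}]'
python3 - <<'E'
from h import *
c=viewer.read_camera("top")
cv2.imwrite("pics/f1.png",cv2.resize(c["img"][130:330,230:530,::-1],None,fx=2.6,fy=2.6,interpolation=cv2.INTER_CUBIC))
for n,z in (("weight_a",.053),("board_small",.044),("board_large",.033),("loupe",.03)):
    for r in cut_out("top",n)[:3]:
        b=rect(c,r["pixels"],z); print(n,r["score"],b[0],b[1],b[2],r["pixel"])
E
```

```text
t: 35.35
eef_pos: [0.4879, -0.3909, 0.1958]
tool_rot: [-0.0, 0.997, 0.077, -0.0]
contact_force: [0.7, -0.9, 0.3]
gripper_width: 0.825
grasp_force: 0.0
t: 36.15
eef_pos: [0.4518, -0.1535, 0.2446]
tool_rot: [0.001, 0.997, 0.078, 0.001]
contact_force: [-1.2, -0.2, -0.0]
gripper_width: 0.826
grasp_force: 0.0
weight_a 0.9 [ 0.5989507  -0.37380737] [np.float32(0.10307164), np.float32(0.05372433)] 7.12733 [476.0, 207.0]
weight_a 0.86 [ 0.49056715 -0.39046943] [np.float32(0.09948239), np.float32(0.050325543)] 8.115501 [484.2, 246.7]
weight_a 0.86 [0.6333116 0.128988 ] [np.float32(0.104874626), np.float32(0.050329577)] 179.41623 [281.8, 188.7]
board_small 0.87 [0.6288458 0.1258559] [np.float32(0.13905175), np.float32(0.10875067)] 177.6708 [292.6, 194.8]
board_large 0.59 [ 0.5454124  -0.38270038] [np.float32(0.21992037), np.float32(0.14115146)] 8.914603 [493.4, 220.2]
board_large 0.48 [0.6374121  0.13008113] [np.float32(0.10218041), np.float32(0.046933595)] 177.73718 [282.1, 188.0]
loupe 0.75 [ 0.4249587  -0.07015692] [np.float32(0.04136366), np.float32(0.04130421)] 91.216286 [355.7, 271.6]
```

View pics/f1.png

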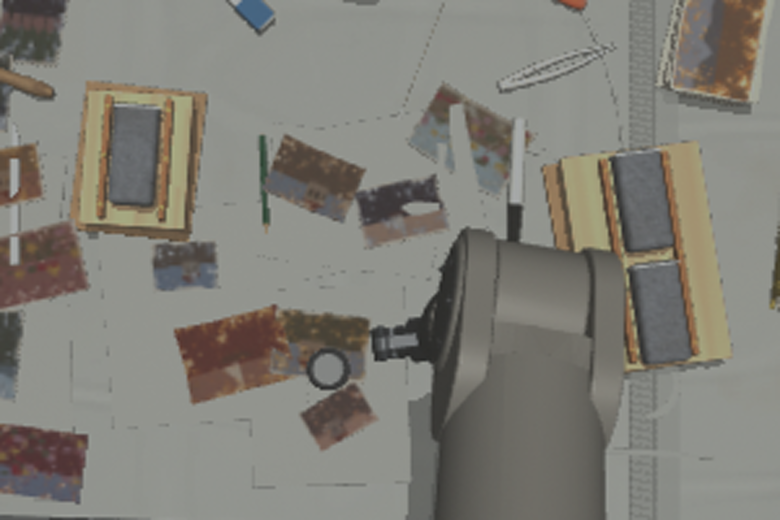

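All three weights lie in their channels: the small board's at crop (133,155), the large board's at (643,200) and (660,312), with a gap between those two. The loupe (328,368) hasn't moved.

```bash
python3 -c "from station import job; print(job.hand_in())"
```

```text
the job is handed in; nothing more can be done
None
```

Both wads are under their boards, with one weight centred on the small board and two end to end on the large one; the job was handed in at about 36 s, and the hand-in gave no verdict.

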